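# Recharge the water polisher and start its run

### The job

Get the water polisher ready and start it: fit every filter cartridge that stands on the bench into a socket of its own in the manifold (any socket), pushing it down and giving it the quarter turn clockwise until it locks and stays down, and lift the sample can off the stirrer by its handle and set it upright on the middle of the round intake pad. When all of that is in place, press the start button fully down and let it go; leave the other things on the bench alone.

Things in the scene. Friction and masses are not known exactly. Their poses are not given: they have to be found in the camera images.
- cart0: Loose white filter cartridge, 66 mm tall, 0.13 kg, upright on the bench. Three or four alike are present; an absent one reads None. Origin: centre of underside, z up, x along lugs and grip wing (a half turn changes nothing). On top the wing: 46 mm long (x), 14 mm thick (y), from 40 to 66 mm height; grip it across its thickness. Below it a round collar, radius 27 mm, 24 to 40 mm height.
- cart1: Filter cartridge like cart0, same axes. Its lower end: round nose, radius 16 mm at the very bottom widening to 19 mm at 5 mm height, then a spigot of radius 19 mm up to the collar at 24 mm. Two steel lugs along +x and -x reach out to 26 mm from the axis, 9 mm wide, at heights 8 to 14 mm.
- cart2: Filter cartridge like cart0 and cart1, same sizes and axes.
- cart3: Filter cartridge like cart0 and cart1, same sizes and axes.
- manifold: White polisher manifold, fixed, 150 x 396 mm, 60 mm tall; origin at the centre of its underside, x towards its back, y along the row of four sockets (92 mm apart). At most yawed 0.12 rad from the world axes.
- socket0 (a point): Centre of the mouth of the bayonet socket with the largest y, in the top face of its ring, 60 mm above the bench; axes as the manifold. Every socket: bore radius 20.5 mm, two lug slots 14 mm wide towards +x and -x. A cartridge enters nose down, its wing along the socket's x axis (either way round). A spring seal carries it: just set in, its origin is 12 mm below the mouth, not locked.
- socket1 (a point): Mouth of the second socket. To lock: push the cartridge down against the spring (3 N at first, 8 N at the bottom) until its origin is 22 to 24 mm below the mouth (at 24 the collar meets the ring), hold it down and turn it CLOCKWISE seen from above by 1.31 rad (75 degrees, give or take 0.1) to the stop. It cannot turn anticlockwise from the slots.
- socket2 (a point): Mouth of the third socket. After the turn let the cartridge rise: the spring lifts its lugs 3 mm deep into notches under the lip. Locked, its origin is 18 mm below the mouth and its wing 1.31 rad (give or take 0.1) from the socket's x axis. Not turned far enough, it stays loose or pops up again.
- socket3 (a point): Mouth of the fourth socket, the one with the smallest y; like the others.
- start (a joint): Travel of the round black start button, 13 mm radius, on the manifold's top near the front edge: 0 released, 0.006 m fully pressed (down); spring, 5 N at full travel; it comes back up when let go. It counts as pressed beyond 0.0045.
- start_top (a point): Centre of the top of the start button.
- can: Open stainless sample can, radius 42 mm, 85 mm tall, 0.35 kg, with a fixed arch handle over its mouth: a level round bar, 10 mm thick, 80 mm long, along the can's x axis over its centre, its axis 135 mm above the underside (45 mm free down to the rim). Origin: centre of the underside; z up. Stands on the stirrer at first.
- stirrer: White stirrer, fixed, 150 x 150 mm, its flat top plate 70 mm above the bench; origin at the centre of its underside.
- pad: Round dark intake pad, fixed, flat, radius 65 mm, 4 mm thick; origin at the centre of its underside. The can is to stand on its top.
- beaker: Bystander: open glass beaker; origin at the centre of its underside as built. Leave it be.
- jar: Bystander: small white screw-top jar; origin at the centre of its underside as built. Leave it be.
- reagent: Bystander: amber bottle; origin at the centre of its underside as built. Leave it be.
- buffer: Bystander: clear bottle; origin at the centre of its underside as built. Leave it be.
- spanner: Bystander: steel spanner; origin at the centre of its underside as built. Leave it be.
- dish: Bystander: glass dish; origin at the centre of its underside as built. Leave it be.
Mind the look-alikes: they are no part of the job. What is shaped like the cart2 but black is not meant. What is shaped like the cart0 but blue is not meant.

How it is judged:
By the outcome, as a careful person would: the job done as asked, in the order asked, and still so for the second after the job is handed in, with the robot touching nothing.
Of cart0, cart1, cart2, cart3 only 3 to 4 are there at a start; the rules pass over those that are not, and their reading is None.
At some moment in a run one of cart0, cart1, cart2, cart3 may be knocked a few centimetres aside while the robot is not near it.
Once in a run the grip may slacken for a moment while it holds something.
It also fails if it takes over 210 s, if anything falls off the work surface, if the arm or the gripper's body presses on something with over 40 N, if the wrist force passes 120 N, or if a joint passes its speed limit or range.

### The arm

A 7-joint arm with a two-finger parallel gripper is mounted at the origin on the work surface. World frame = base frame: x ahead of the robot, y to its left, z up, the work surface at z = 0. Lengths are in m, angles in rad, forces in N, time in s.
With the tool pointing down it reaches from about 0.425 to 0.925 m from the base axis. Payload 6.8 kg.
Tool frame: the origin (TCP) lies midway between the tips of the shut fingers; the grasp point (between the pads) lies 19 mm behind it; z points along the fingers, x is the direction in which the jaws open and shut, and the axes are right-handed (so a half turn about z gives the same grasp; the last joint's range is limited). The gripper opens to 85 mm and grips with 20 to 120 N. Pads are 22 mm wide; open, the fingers measure 114 mm over their backs; the gripper's body (76 mm by 85 mm) begins 54 mm behind the grasp point. The pads swing forward as they close: fully open they stand 13 mm farther back than shut.
Start: joints at [-1.361, 0.477, 0.022, 1.555, -0.011, 1.109, -0.083], TCP at [0.211, 0.641, 0.207] pointing down, gripper open.
Joint ranges: [-2.96, 2.96], [-0.34, 2.1], [-1.41, 1.46], [0.24, 2.44], [-1.37, 4.51], [0.17, 1.92], [-2.96, 2.96]. Speed limits (rad/s): [2.39, 2.39, 3.14, 3.14, 3.14, 3.14, 3.14].

### API

Orientations are given as a rotation vector (axis times angle).
In Python, from bench import r gives the robot as it stands. The module is installed in compiled form; this text tells all that it offers.
- The arm moves only by the shell command python3 -m pendant 'ROWS' [OPENING] [FORCE]. ROWS is text: rows parted by semicolons, each of 4 numbers parted by spaces: the shift along the tool's x, y, z in cm, then the turn about the tool's z in degrees. A call has 1 to 8 rows; each row shifts and turns the pose as measured when the row begins, along the tool's axes as they then stand; what a row does not reach is not made up. A row lasts 1/12 s, in which the tool goes at most 41.7 mm and 7.16 degrees, less where a joint would pass 70% of its speed; a pose out of reach is approached as far as the arm can. A call with a gripper value outside its range is refused whole. OPENING is the closure in counts, from 0 (fully open) to 255 (shut), set as the call begins (- or left out, the last holds). The fingers move at their own pace and stop on an object; FORCE is the grip in N (left out, the last holds). Time passes only in rows, so rows that do not move let the fingers close. It gives the time, the measured TCP pose, the force and the opening at its end, in the units of the state.
- r.get_obs(): the state, without advancing time (a new reading comes with each control period).
- r.grab_frame(name): name is "side" or "top"; returns a dict with "color" (384x512x3 uint8, red, green, blue), "fx", "fy", "cx", "cy" (pixels), "dist_coeffs" ([k1, k2, p1, p2, k3] as OpenCV has them; the pictures are not rectified), "R" (3x3) and "t" (3): a world point X has camera coordinates R X + t. Camera axes: x right, y down, z forward; pixel columns grow to the right and rows downward; lengths in m; the calibration is good to about 2 mm. A picture is of the moment at which its call begins. There is no depth.
- r.hand_in(): hands the job in, once; it reports no verdict.
The state is a dict: "clock": time; "joints": joint angles; "qvel": joint speeds; "tau": joint torques, N m; "tcp_pos": TCP position; "orientation": TCP orientation; "contact_force": force on the tool from outside, world axes, zero at the start; "moment": the same for the moment, N m; "grip_width": finger opening in m.
Only numpy, scipy, OpenCV 4.12 (cv2) and the standard library are available. Lean on these libraries where they do the work, as an engineer would, in place of code of your own. Each camera call takes 0.05 s, during which the arm holds its last target.

## Working session

There is one attempt and no reset: what is moved stays moved. The work goes in short steps, Python scripts to look and compute and a shell command to move; the robot and the scene stay as the last step left them, time stands still between calls to the robot, and variables do not carry over. Pictures are saved under pics/ and viewed, and the job is handed in when it is done.

```bash
mkdir -p pics; ls; cat > h.py <<'E'
import numpy as np, cv2
from bench import r
def shot(name,fn):
    f=r.grab_frame(name); cv2.imwrite('pics/'+fn,cv2.cvtColor(f['color'],cv2.COLOR_RGB2BGR)); 
    np.save('pics/'+fn[:-4]+'.npy',f,allow_pickle=True); return f
def load(fn): return np.load('pics/'+fn+'.npy',allow_pickle=True).item()
def ray(f,u,v):
    K=np.array([[f['fx'],0,f['cx']],[0,f['fy'],f['cy']],[0,0,1.]])
    p=cv2.undistortPoints(np.array([[[u,v]]],float),K,np.array(f['dist_coeffs'],float))[0,0]
    R=np.array(f['R']);t=np.array(f['t'])
    return -R.T@t, R.T@np.array([p[0],p[1],1.])
def onz(f,u,v,z):
    c,d=ray(f,u,v); return c+d*(z-c[2])/d[2]
def tri(f1,p1,f2,p2):
    c1,d1=ray(f1,*p1);c2,d2=ray(f2,*p2)
    d1/=np.linalg.norm(d1);d2/=np.linalg.norm(d2)
    A=np.stack([d1,-d2],1);s=np.linalg.lstsq(A,c2-c1,rcond=None)[0]
    a=c1+s[0]*d1;b=c2+s[1]*d2
    return (a+b)/2,np.linalg.norm(a-b)
def proj(f,X):
    K=np.array([[f['fx'],0,f['cx']],[0,f['fy'],f['cy']],[0,0,1.]])
    rv=cv2.Rodrigues(np.array(f['R'],float))[0]
    return cv2.projectPoints(np.array([X],float),rv,np.array(f['t'],float),K,np.array(f['dist_coeffs'],float))[0][0,0]
E
python3 - <<'E'
from h import *
o=r.get_obs()
for k,v in o.items(): print(k,np.round(v,4))
for n in('side','top'):
    f=shot(n,n+'0.png'); c,d=ray(f,256,192); print(n,f['fx'],f['dist_coeffs'],c,d)
E
```

```text
pics
clock 0.0
joints [-1.3611  0.4778  0.0224  1.5565 -0.0115  1.1093 -0.0831]
qvel [-0.0001 -0.0005  0.      0.0023  0.0014 -0.0004 -0.0003]
tau [-4.00000e-04 -5.96453e+01  1.60810e+00 -2.81191e+01  1.25000e-02
  9.30000e-03  0.00000e+00]
tcp_pos [0.2108 0.6406 0.2057]
orientation [ 2.5440e+00  1.8413e+00 -2.2000e-03]
contact_force [-0.5032  0.3138 -0.5919]
moment [-0.0062 -0.0141  0.0184]
grip_width 0.0855
side 384.3866554227041 [-0.07044308  0.          0.          0.          0.        ] [-0.13221749 -0.66371936  0.55544638] [ 0.64430059  0.62148978 -0.44590231]
top 445.4368853452414 [-0.05769325  0.          0.          0.          0.        ] [ 0.34784376 -0.04506396  1.39829385] [ 0.13408004 -0.02284375 -0.99075049]
```

View pics/side0.png

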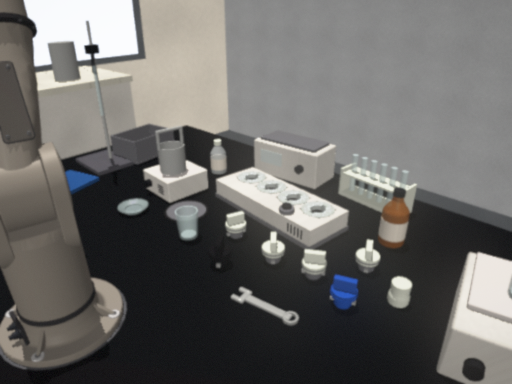

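View pics/top0.png

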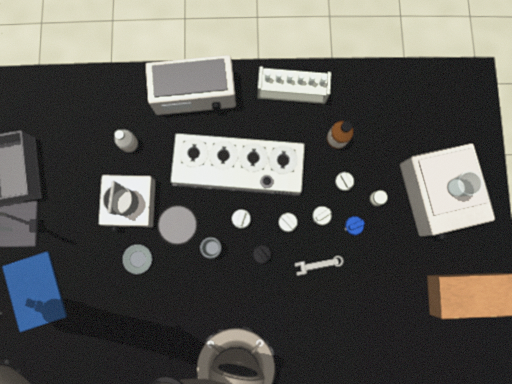

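The side view shows the manifold in the middle (about 280,205) and four white cartridges at (236,225), (273,248), (314,263) and (368,257). A blue one is at (344,292), a black one at (220,255), and the jar at (400,292). The top view shows the cartridges at (241,218), (288,222), (322,215) and (345,181), the can on its stirrer at (123,201) and the pad at (178,225). I'll zoom in next.

```bash
python3 - <<'E'
import cv2
a=cv2.imread('pics/top0.png'); b=cv2.imread('pics/side0.png')
cv2.imwrite('pics/topz1.png',cv2.resize(a[120:280,165:315],None,fx=5,fy=3.7*5/3.7,interpolation=cv2.INTER_CUBIC)[:600]) if 0 else None
cv2.imwrite('pics/tz1.png',cv2.resize(a[125:270,165:365],None,fx=4,fy=4,interpolation=cv2.INTER_CUBIC))
cv2.imwrite('pics/tz2.png',cv2.resize(a[165:270,90:220],None,fx=5,fy=5,interpolation=cv2.INTER_CUBIC))
cv2.imwrite('pics/sz1.png',cv2.resize(b[160:310,205:405],None,fx=4,fy=4,interpolation=cv2.INTER_CUBIC))
cv2.imwrite('pics/sz2.png',cv2.resize(b[115:245,110:240],None,fx=4.5,fy=4.5,interpolation=cv2.INTER_CUBIC))
E
```

```text
(no output)
```

View pics/tz1.png

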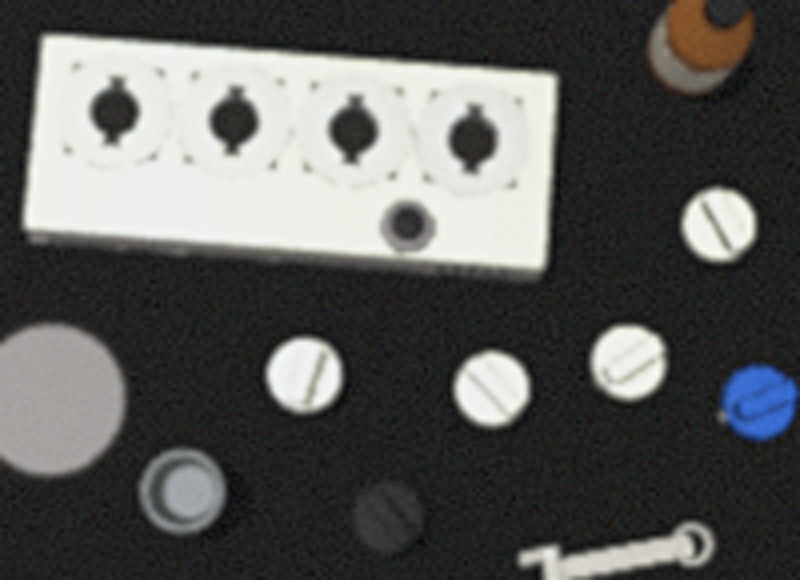

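View pics/tz2.png

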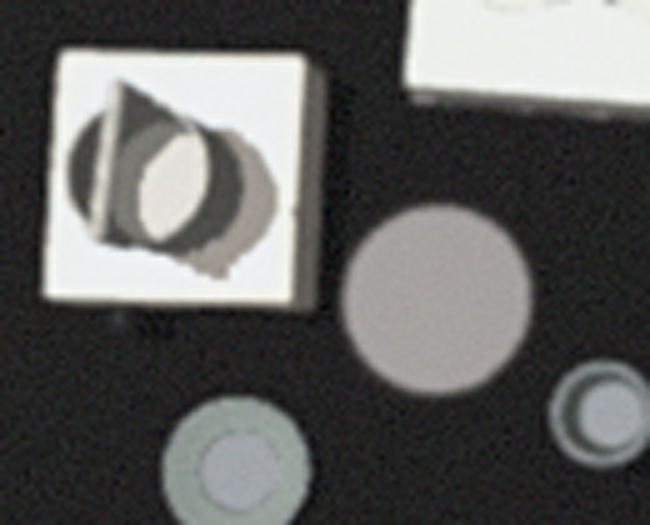

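View pics/sz1.png

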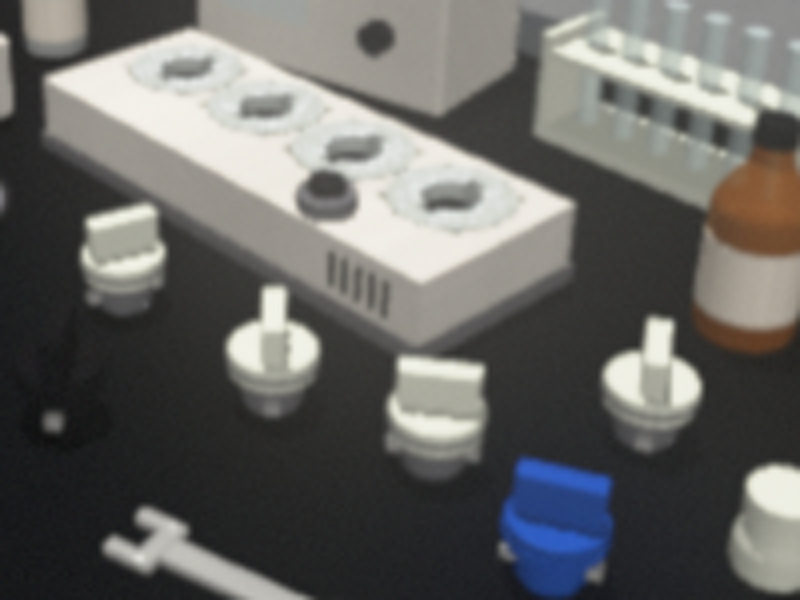

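View pics/sz2.png

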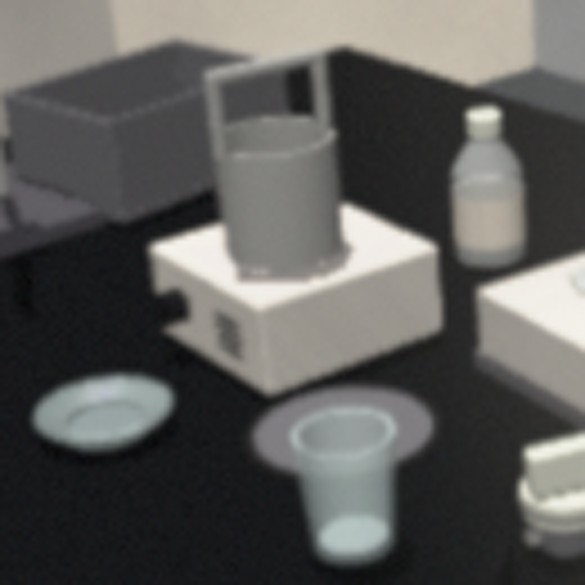

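```bash
python3 - <<'E'
from h import *
t=load('top0');g=cv2.cvtColor(t['color'],cv2.COLOR_RGB2GRAY)
hsv=cv2.cvtColor(t['color'],cv2.COLOR_RGB2HSV)
# white blobs
m=((g>120)&(hsv[...,1]<60)).astype(np.uint8)
n,l,s,c=cv2.connectedComponentsWithStats(m)
for i in range(1,n):
    if s[i,4]>60: print(s[i],c[i].round(2),onz(t,*c[i],0.04).round(4))
# contrast-enhanced carts
out=[]
for x,y in((241,218),(288,222),(322,215),(345,181)):
    p=g[y-15:y+15,x-15:x+15].astype(float);p=np.clip((p-120)/(255-120)*255,0,255).astype(np.uint8)
    out.append(cv2.resize(p,(360,280),interpolation=cv2.INTER_CUBIC) if 0 else cv2.resize(p,(300,300),interpolation=cv2.INTER_CUBIC))
cv2.imwrite('pics/carts0.png',np.vstack([np.hstack(out[:2]),np.hstack(out[2:])]))
p=g[130:205,165:310].astype(float);p=np.clip((p-150)/(105)*255,0,255).astype(np.uint8)
cv2.imwrite('pics/man0.png',cv2.resize(p,None,fx=5.5,fy=5.5,interpolation=cv2.INTER_CUBIC))
E
```

```text
[    0     0   512   215 35457] [253.48  37.53] [ 1.0386 -0.0804  0.04  ]
[ 258   66   73   36 2092] [293.41  84.31] [ 0.8765 -0.2043  0.04  ]
[161 102  30   5  68] [175.57 103.53] [0.8199 0.1716 0.04  ]
[114 130  20  18 270] [122.88 138.04] [0.7114 0.337  0.04  ]
[ 171  134  133   59 5958] [237.06 163.1 ] [ 0.6234 -0.0198  0.04  ]
[   0  142   27   56 1245] [ 12.18 171.4 ] [0.6131 0.6857 0.04  ]
[ 411  144   84   91 5320] [452.01 188.67] [ 0.5291 -0.6909  0.04  ]
[336 172  18  18 263] [344.38 180.68] [ 0.5612 -0.3515  0.04  ]
[  99  175   53   51 2065] [125.37 200.13] [0.515  0.3258 0.04  ]
[370 190  18  15 200] [378.57 197.3 ] [ 0.507  -0.4556  0.04  ]
[ 159  207   37   36 1063] [176.95 224.47] [0.437  0.1669 0.04  ]
[313 206  18  19 276] [321.64 215.01] [ 0.4562 -0.276   0.04  ]
[232 209  18  19 273] [240.63 218.21] [ 0.4519 -0.0275  0.04  ]
[279 213  18  19 269] [287.43 221.66] [ 0.4382 -0.1702  0.04  ]
[201 238  20  19 197] [212.12 246.83] [0.367  0.0605 0.04  ]
[123 245  29  29 644] [136.68 258.73] [0.3358 0.2892 0.04  ]
[295 256  48  19 334] [317.83 264.52] [ 0.3064 -0.2581  0.04  ]
[206 329  66  27 784] [239.51 339.77] [ 0.0909 -0.017   0.04  ]
[225 377  32   7 113] [238.87 380.99] [-0.0279 -0.0127  0.04  ]
```

View pics/carts0.png

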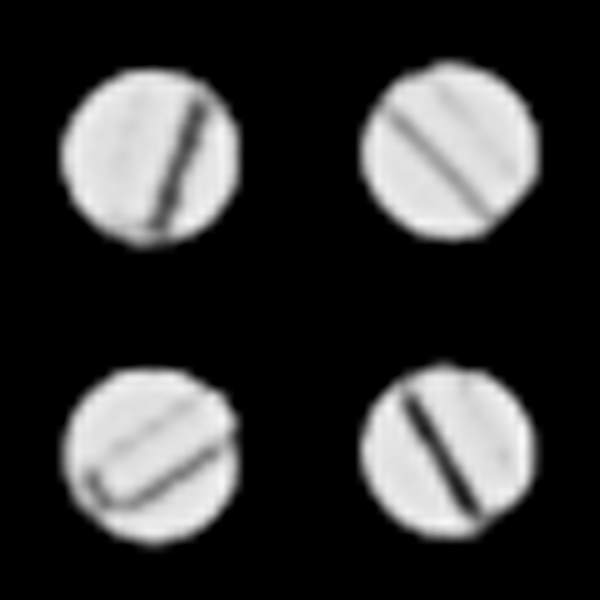

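View pics/man0.png

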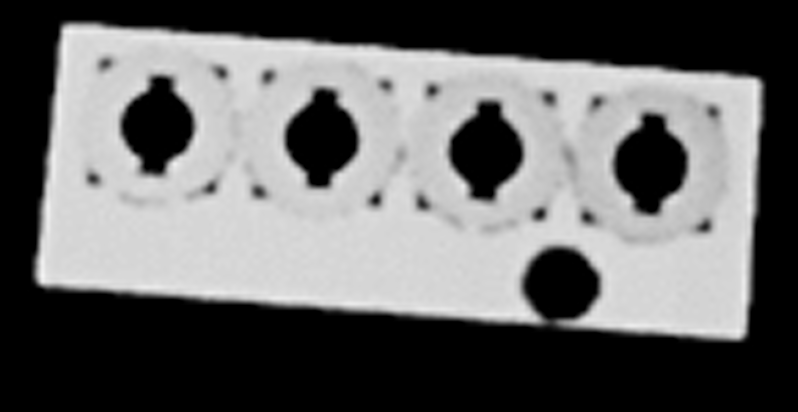

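```bash
cat >> h.py <<'E'
def holes(f):
    g=cv2.cvtColor(f['color'],cv2.COLOR_RGB2GRAY)
    m=(g<150).astype(np.uint8)
    n,l,s,c=cv2.connectedComponentsWithStats(m[130:200,168:310])
    return [(s[i],c[i]+[168,130]) for i in range(1,n) if 30<s[i,4]<400]
E
python3 - <<'E'
from h import *
t=load('top0');s=load('side0')
for st,c in holes(t):
    print(st,c.round(2),onz(t,*c,.06).round(4))
# manifold quad edges top
g=cv2.cvtColor(t['color'],cv2.COLOR_RGB2GRAY)
m=(g>150).astype(np.uint8);m[:130]=0;m[200:]=0
n,l,ss,c=cv2.connectedComponentsWithStats(m);i=l[180,200];
cnt=max(cv2.findContours((l==i).astype(np.uint8),0,1)[0],key=cv2.contourArea)
ap=cv2.approxPolyDP(cnt,5,True)[:,0];print('corners',ap.tolist(),[onz(t,*p,.06).round(3).tolist() for p in ap])
# height check: corners side view from sz1 picture: right corner (575,205), front corner (420,280), left (45,75), back (192,30)
for nm,ps,z in(('front-right',(420/4+205,280/4+160),.06),('back-right',(575/4+205,205/4+160),.06),('front-left',(45/4+205,75/4+160),.06)):
    print(nm,onz(s,*ps,z).round(4))
for nm,ps,pt in(('FR',(420/4+205,280/4+160),ap[np.argmax(ap@[1,1])]),('FL',(45/4+205,75/4+160),ap[np.argmax(ap@[-1,1])]),('BR',(575/4+205,205/4+160),ap[np.argmax(ap@[1,-1])])):
    X,e=tri(t,pt.astype(float),s,ps);print(nm,X.round(4),round(e,4))
def ang(c,a,b,z):
    A=onz(t,c[0]-15+a[0]/10-.5+.05,c[1]-15+a[1]/10-.45,z);B=onz(t,c[0]-15+b[0]/10-.5,c[1]-15+b[1]/10-.45,z)
    return np.degrees(np.arctan2(*(B-A)[[1,0]]))%180
print([round(ang(*k,.04),1) for k in(((241,218),(155,230),(203,98)),((288,222),(90,108),(190,218)),((322,215),(125,208),(230,135)),((345,181),(108,95),(178,218)))])
# cart wing top triangulation: side view wing top corners & top view
E
```

```text
[ 20  14  12  17 133] [193.36 152.44] [0.6556 0.1133 0.06  ]
[ 49  17  13  17 135] [223.07 154.85] [0.646  0.0223 0.06  ]
[ 79  19  13  17 135] [252.94 157.06] [ 0.6372 -0.0691  0.06  ]
[109  21  12  17 137] [282.66 159.4 ] [ 0.6281 -0.1601  0.06  ]
[ 93  46  12  12 111] [266.68 181.3 ] [ 0.5611 -0.1092  0.06  ]
corners [[175, 136], [172, 182], [300, 191], [301, 143]] [[0.709, 0.17, 0.06], [0.565, 0.179, 0.06], [0.529, -0.21, 0.06], [0.679, -0.218, 0.06]]
front-right [ 0.5246 -0.2107  0.06  ]
back-right [ 0.6693 -0.2297  0.06  ]
front-left [0.5656 0.1808 0.06  ]
FR [ 0.5288 -0.2092  0.0576] 0.0022
FL [0.5646 0.1789 0.061 ] 0.0009
BR [ 0.6818 -0.221   0.0512] 0.0035
[np.float64(159.1), np.float64(40.6), np.float64(123.2), np.float64(26.8)]
```

```bash
cat >> h.py <<'E'
def un(p,s,off): return ((p[0]+.5)/s-.5+off[0],(p[1]+.5)/s-.5+off[1])
E
python3 - <<'E'
from h import *
t=load('top0');s=load('side0')
T=lambda x,y:un((x,y),5,(90,165)); S=lambda x,y:un((x,y),4.5,(110,115))
for a,b in((T(117,84),S(323,57)),(T(98,234),S(208,74))):
    X,e=tri(t,a,s,b);print('bar end',X.round(4),round(e,4), onz(t,*a,.205).round(4))
# can rim
S1=lambda x,y:un((x,y),4,(205,160))
for (st,c),b in zip(holes(t),((187,68),(267,105),(355,148),(452,198),(327,184))):
    X,e=tri(t,c,s,S1(*b));print('hole',X.round(4),round(e,4))
# pad
g=cv2.cvtColor(t['color'],cv2.COLOR_RGB2GRAY)
m=((g>100)).astype(np.uint8)
n,l,ss,c=cv2.connectedComponentsWithStats(m);i=l[225,178];print('pad',ss[i],c[i],onz(t,*c[i],.004).round(4), 'side',onz(s,*S(343,430),.004).round(4))
print('pad z', tri(t,c[i],s,S(343,430)))
i=l[185,140];print('stirrer',ss[i])
# beaker
print('beaker base side',onz(s,*S(352,540),0.0).round(3))
# carts: triangulate wing top centre
for nm,ps,c in(('A',(121,217),(240.6,218.2)),('B',(274,290),(287.4,221.7)),('C',(441,366),(321.6,215)),('D',(659,321),(344.4,180.7))):
    X=onz(t,*c,.04); u=(proj(s,[X[0],X[1],.066])); print(nm,X.round(4),'pred side sz1',((u-[205,160]+.5)*4).round(0),'seen',ps)
E
```

```text
bar end [0.5475 0.3164 0.2014] 0.0004 [0.5467 0.3154 0.205 ]
bar end [0.4629 0.3248 0.2071] 0.0046 [0.465  0.3242 0.205 ]
hole [0.6551 0.1142 0.0585] 0.0021
hole [0.646  0.0225 0.0594] 0.0006
hole [ 0.6372 -0.0689  0.0587] 0.0007
hole [ 0.6283 -0.1599  0.0565] 0.0014
hole [ 0.5584 -0.1082  0.0756] 0.0008
pad [ 159  206   37   38 1111] [176.98109811 224.45994599] [0.4394 0.1724 0.004 ] side [0.4359 0.1724 0.004 ]
pad z (array([0.4383185 , 0.17344574, 0.00273268]), np.float64(0.002748506692789094))
stirrer [  98  175   54   52 2288]
beaker base side [0.362 0.066 0.   ]
A [ 0.452  -0.0274  0.04  ] pred side sz1 [125. 214.] seen (121, 217)
B [ 0.4381 -0.1701  0.04  ] pred side sz1 [277. 305.] seen (274, 290)
C [ 0.4562 -0.2758  0.04  ] pred side sz1 [443. 365.] seen (441, 366)
D [ 0.5612 -0.3515  0.04  ] pred side sz1 [662. 339.] seen (659, 321)
```

```bash
cat >> h.py <<'E'
from scipy.spatial.transform import Rotation as Ro
def cur():
    o=r.get_obs(); R=Ro.from_rotvec(o['orientation']).as_matrix()
    return o,R
def to(x,y,z,th=None):
    """prints shift in present tool axes (cm) to world target, and turn about tool z (deg) for jaw angle th"""
    o,R=cur(); p=np.array(o['tcp_pos']); d=R.T@(np.array([x,y,z])-p)*100
    t0=np.degrees(np.arctan2(R[1,0],R[0,0])); s=''
    if th is not None:
        tn=(t0-th+180)%360-180; s=f' turn {tn:.1f}; shift in turned axes {(Ro.from_euler("z",-tn,degrees=True).apply(d)).round(2)}'
    print(f"pos {p.round(4)} jaw {t0:.1f} tilt {np.degrees(np.arccos(-R[2,2])):.1f} shift now {d.round(2)}"+s)
E
python3 - <<'E'
from h import *
to(.30,.42,.27,84.1)
t=load('top0');print(onz(t,20,222,0),onz(t,40,205,0))
E
python3 -m pendant '0 0 -2 -6;0 0 -2 -6' 0 80
python3 - <<'E'
from h import *
to(.30,.42,.27,84.1)
to(.5055,.3202,.27,84.1)
E
```

```text
pos [0.2107 0.6407 0.2058] jaw 71.8 tilt 0.1 shift now [-18.18  15.37  -6.39] turn -12.3; shift in turned axes [-21.04  11.15  -6.39]
[0.45704715 0.67371835 0.        ] [0.51004525 0.61079953 0.        ]
clock: 0.27
tcp_pos: [0.2096, 0.6373, 0.2405]
orientation: [2.328, 2.098, -0.017]
contact_force: [1.0, 0.5, -0.5]
grip_width: 0.0853
pos [0.2096 0.6373 0.2405] jaw 84.1 tilt 0.7 shift now [-20.72  11.23  -2.7 ] turn -0.0; shift in turned axes [-20.72  11.22  -2.7 ]
pos [0.2096 0.6373 0.2405] jaw 84.1 tilt 0.7 shift now [-28.52  32.7   -2.63] turn -0.0; shift in turned axes [-28.54  32.69  -2.63]
```

```bash
python3 -m pendant '-3 1.6 -0.4 0;-3 1.6 -0.4 0;-3 1.6 -0.4 0;-3 1.6 -0.4 0;-3 1.6 -0.4 0;-3 1.6 -0.4 0;-2.7 1.6 -0.3 0' 
python3 -m pendant '-1.3 3.6 0 0;-1.3 3.6 0 0;-1.3 3.6 0 0;-1.3 3.6 0 0;-1.3 3.6 0 0;-1 3 0 0;0 0 0 0'
python3 - <<'E'
from h import *
to(.5055,.3202,.24,84.1)
E
```

```text
clock: 0.85
tcp_pos: [0.298, 0.4189, 0.2692]
orientation: [2.31, 2.125, -0.019]
contact_force: [1.0, -0.5, -0.0]
grip_width: 0.0853
clock: 1.43
tcp_pos: [0.5103, 0.3118, 0.2688]
orientation: [2.313, 2.118, -0.021]
contact_force: [0.0, -0.7, 0.6]
grip_width: 0.0854
pos [0.5103 0.3118 0.2688] jaw 85.0 tilt 0.8 shift now [ 0.84 -0.54  2.87] turn 0.9; shift in turned axes [ 0.83 -0.55  2.87]
```

```bash
python3 -m pendant '0.4 -0.3 0 1;0.4 -0.25 1 0;0 0 2 0;0 0 1.5 0;0 0 0 0'
python3 - <<'E'
from h import *
to(.5055,.3202,.186,84.1)
for n in('side','top'): shot(n,n+'1.png')
a=cv2.imread('pics/top1.png')[150:270,70:220]; b=cv2.imread('pics/side1.png')[85:235,110:260]
cv2.imwrite('pics/c1.png',np.hstack([cv2.resize(a,(400,320)),cv2.resize(b,(400,320))]) if 0 else np.hstack([cv2.resize(a,(400,320)),cv2.resize(b,(320,320))]))
E
```

```text
clock: 1.85
tcp_pos: [0.5022, 0.3221, 0.2195]
orientation: [2.335, 2.096, -0.024]
contact_force: [-0.8, 0.2, -0.7]
grip_width: 0.0854
pos [0.5022 0.3221 0.2195] jaw 83.8 tilt 0.9 shift now [-0.11  0.37  3.35] turn -0.3; shift in turned axes [-0.11  0.37  3.35]
```

View pics/c1.png

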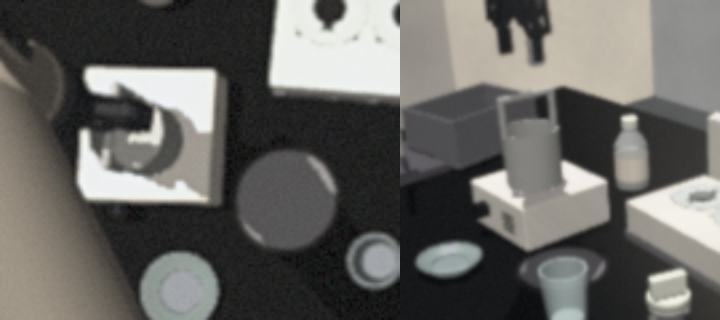

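The gripper hangs over the can. In the side view its tips sit near (176,113), a bit above the bar. I'll check that against the projection.

```bash
python3 - <<'E'
from h import *
o,R=cur();p=np.array(o['tcp_pos']);s=load('side1');t=load('top1')
for d in(-.043,.043): 
    q=p+R[:,0]*d-R[:,2]*.013; print(proj(s,q),proj(t,q))
print(proj(s,[.5055,.3202,.205]))
b=cv2.imread('pics/side1.png')[80:160,140:220];cv2.imwrite('pics/c1b.png',cv2.resize(b,(560,560),interpolation=cv2.INTER_CUBIC))
E
```

```text
[174.21759635 122.08093733] [122.46006599 197.18542288]
[160.68153454 116.6064564 ] [ 90.52603958 194.45049024]
[169.34519635 128.89028627]
```

View pics/c1b.png

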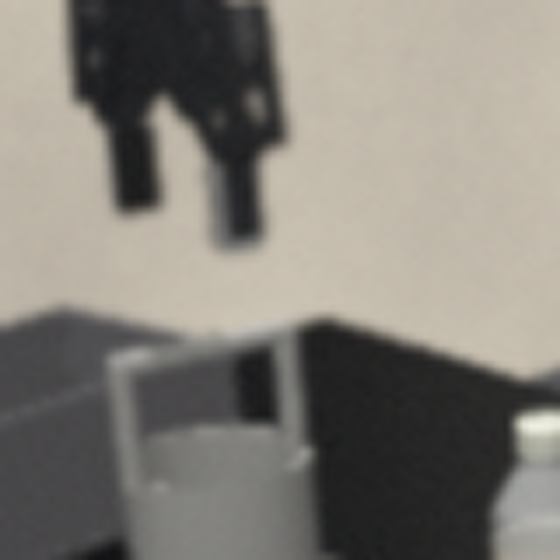

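The fingertips show about 14 mm higher than predicted, with the lateral position agreeing. I'll raise, shut the fingers in free air and look, to calibrate the tip height.

```bash
python3 -m pendant '0 0 -2 0;0 0 0 0;0 0 0 0;0 0 0 0;0 0 0 0;0 0 0 0;0 0 0 0;0 0 0 0' 255 80
python3 - <<'E'
from h import *
s=shot('side','side2.png');o,R=cur();p=np.array(o['tcp_pos']);print(p,proj(s,p),o['grip_width'])
b=cv2.imread('pics/side2.png')[80:160,140:220];cv2.imwrite('pics/c2b.png',cv2.resize(b,(560,560),interpolation=cv2.INTER_CUBIC))
E
```

```text
clock: 2.62
tcp_pos: [0.5017, 0.3271, 0.2459]
orientation: [2.33, 2.103, -0.011]
contact_force: [-0.2, 0.3, 0.9]
grip_width: -0.0003
[0.50167676 0.32700632 0.24580323] [165.63675328 115.7400192 ] -0.0001294212361962418
```

View pics/c2b.png

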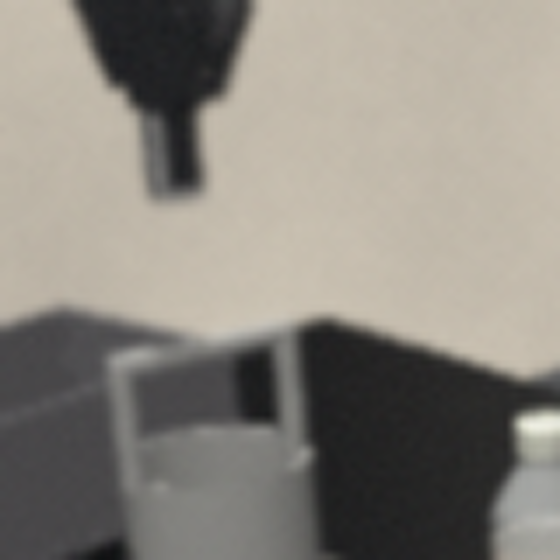

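```bash
python3 - <<'E'
from h import *
for i in range(3):
    s=r.grab_frame('side');o,R=cur();p=np.array(o['tcp_pos']);print(o['clock'],p.round(4),proj(s,p).round(1),o['qvel'].round(4) if hasattr(o['qvel'],'round') else o['qvel'])
    g=s['color'].astype(int).sum(2); sub=g[80:125,150:185]; 
    ys,xs=np.where(sub<150); print('dark bottom row',ys.max()+80 if len(ys) else None, xs[ys==ys.max()].mean()+150)
    import time
print(np.round(o['joints'],4),np.round(o['orientation'],4))
t=shot('top','top3.png');print(proj(t,p))
b=cv2.imread('pics/top3.png')[150:240,70:170];cv2.imwrite('pics/c3.png',cv2.resize(b,None,fx=6,fy=6,interpolation=cv2.INTER_CUBIC))
E
```

```text
2.7167 [0.5017 0.327  0.2458] [165.6 115.7] [ 0.0007 -0.0002 -0.0017  0.      0.001  -0.0013 -0.0004]
dark bottom row 105 165.5
2.7667 [0.5017 0.327  0.2458] [165.7 115.7] [-0.0003 -0.0006  0.0006 -0.0008  0.0014  0.0007 -0.0008]
dark bottom row 105 165.5
2.8167 [0.5018 0.327  0.2459] [165.7 115.7] [-0.0001 -0.0008  0.0007 -0.0022  0.0006  0.0008  0.0005]
dark bottom row 105 165.5
[-0.825   0.3222  0.1807  1.7038 -0.0591  1.1282  0.8408] [ 2.3299  2.1031 -0.0114]
[103.64012194 196.00690888]
```

View pics/c3.png

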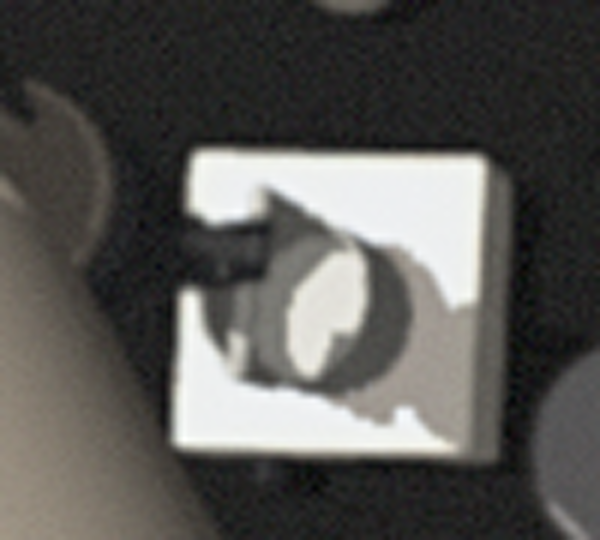

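```bash
python3 - <<'E'
from h import *
s=load('side2');t=load('top3')
for u in((114,191.3),(110,191.3),(106,191.3)): print(tri(t,u,s,(165.3,106.9)))
E
```

```text
(array([0.49884222, 0.29688771, 0.27869235]), np.float64(0.02421665013118835))
(array([0.5016542 , 0.30631582, 0.27649563]), np.float64(0.018761823579303328))
(array([0.50446444, 0.31576154, 0.27432657]), np.float64(0.013282588195003166))
```

```bash
python3 - <<'E'
from h import *
a=cv2.imread('pics/top3.png')[160:220,85:145];b=cv2.imread('pics/top0.png')[160:220,85:145]
f=lambda p:cv2.resize(np.clip(255*(p/255.)**.5,0,255).astype(np.uint8),(390,390),interpolation=cv2.INTER_NEAREST)
cv2.imwrite('pics/c4.png',np.hstack([f(b),f(a)]))
t=load('top3');s=load('side2')
for X in([.5017,.327,.2459],[.5017,.327,.275],[.515,.34,.2459],[.515,.34,.26]): print(X,proj(t,X),proj(s,X))
E
```

```text
[0.5017, 0.327, 0.2459] [103.63653029 196.02375115] [165.64101483 115.70760641]
[0.5017, 0.327, 0.275] [100.01867843 194.5904051 ] [164.62630341 106.21530507]
[0.515, 0.34, 0.2459] [ 98.82729519 191.09279691] [166.86089252 114.08951116]
[0.515, 0.34, 0.26] [ 97.04302375 190.34908487] [166.38463884 109.57159547]
```

View pics/c4.png

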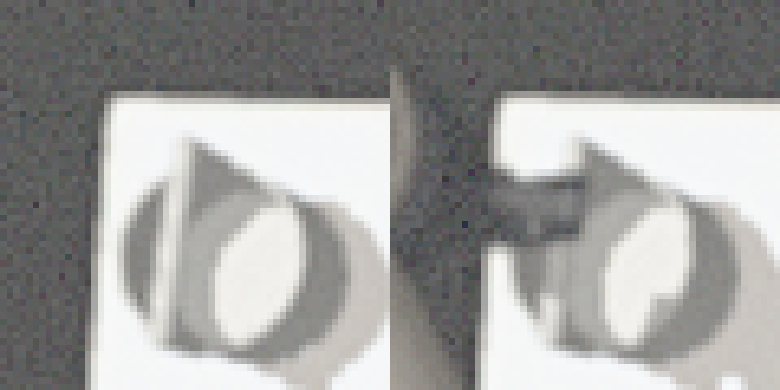

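View pics/side2.png

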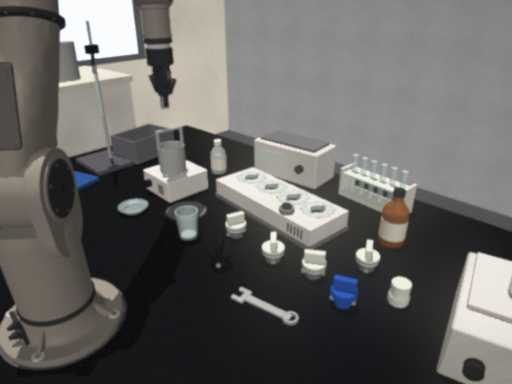

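The top view agrees with the reported pose. The side view puts the visible tips about 25 mm above the reported TCP. I'll open, centre over the bar, lower in steps and judge by picture.

```bash
python3 -m pendant '-0.7 0.3 0 0;0 0 0 0;0 0 0 0;0 0 0 0;0 0 0 0;0 0 0 0' 0
python3 - <<'E'
from h import *
to(.5055,.3202,.2,84.1)
s=shot('side','side4.png');o,R=cur();p=np.array(o['tcp_pos'])
for d in(-.043,.043): print(proj(s,p+R[:,0]*d-R[:,2]*.013))
b=cv2.imread('pics/side4.png')[80:160,140:220];cv2.imwrite('pics/c5.png',cv2.resize(b,(560,560),interpolation=cv2.INTER_CUBIC))
E
```

```text
clock: 3.37
tcp_pos: [0.5045, 0.3183, 0.2458]
orientation: [2.331, 2.102, -0.012]
contact_force: [-0.3, -0.8, 0.1]
grip_width: 0.0727
pos [0.5045 0.3183 0.2458] jaw 84.1 tilt 0.5 shift now [0.24 0.09 4.57] turn -0.0; shift in turned axes [0.24 0.09 4.57]
[174.71251957 114.52470947]
[160.89842848 109.30692463]
```

View pics/c5.png

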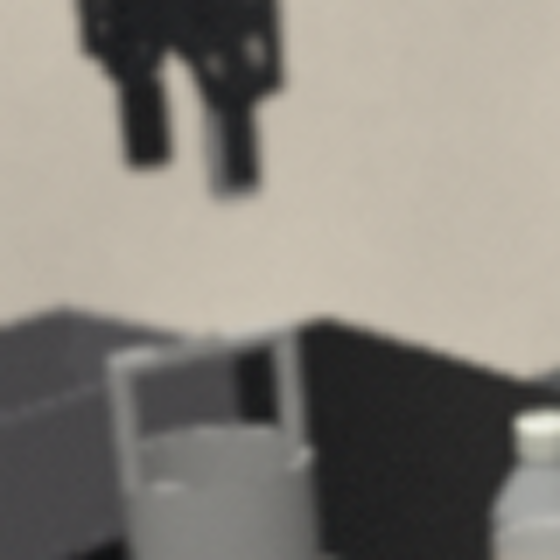

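```bash
python3 -m pendant '0.2 0.1 1.5 0;0 0 1.5 0;0 0 1 0;0 0 0.5 0;0 0 0 0;0 0 0 0' 0
python3 - <<'E'
from h import *
to(.5055,.3202,.186,84.1)
s=shot('side','side5.png');shot('top','top5.png')
b=cv2.imread('pics/side5.png')[80:160,140:220];c=cv2.imread('pics/top5.png')[160:220,85:145]
f=lambda p:cv2.resize(p,(390,390),interpolation=cv2.INTER_CUBIC)
cv2.imwrite('pics/c6.png',np.hstack([f(b),f(c)]))
E
```

```text
clock: 3.92
tcp_pos: [0.5061, 0.3211, 0.2]
orientation: [2.33, 2.103, -0.008]
contact_force: [-0.0, 1.1, 1.1]
grip_width: 0.0856
pos [0.5061 0.3211 0.2   ] jaw 84.1 tilt 0.3 shift now [-0.09 -0.05  1.4 ] turn 0.0; shift in turned axes [-0.09 -0.05  1.4 ]
```

View pics/c6.png

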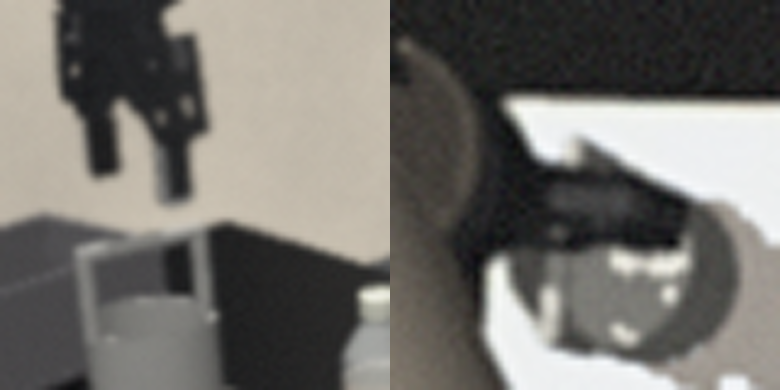

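The tips are still visibly above the bar, at rows 116–121 against the bar at row 129. I'll lower 3 cm more, which is safe under either reading, and look.

```bash
python3 -m pendant '0 0 1 0;0 0 1 0;0 0 1 0;0 0 0 0;0 0 0 0' 0
python3 - <<'E'
from h import *
to(.5055,.3202,.186,84.1)
s=shot('side','side6.png');shot('top','top6.png')
b=cv2.imread('pics/side6.png')[80:160,140:220];c=cv2.imread('pics/top6.png')[160:220,85:145]
f=lambda p:cv2.resize(p,(390,390),interpolation=cv2.INTER_CUBIC)
cv2.imwrite('pics/c7.png',np.hstack([f(b),f(c)]))
E
```

```text
clock: 4.43
tcp_pos: [0.5071, 0.3216, 0.1688]
orientation: [2.33, 2.103, -0.002]
contact_force: [-0.6, 0.7, 0.5]
grip_width: 0.0856
pos [0.5071 0.3216 0.1688] jaw 84.1 tilt 0.2 shift now [-0.16 -0.14 -1.72] turn 0.0; shift in turned axes [-0.16 -0.14 -1.72]
```

View pics/c7.png

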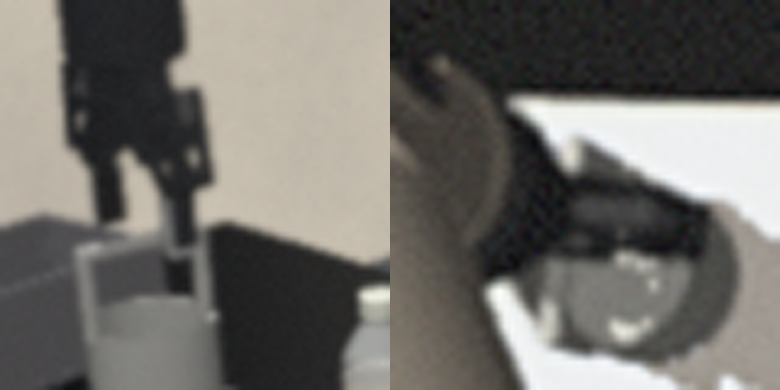

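```bash
python3 -m pendant '-0.1 -0.1 0.8 0;0 0 0 0;0 0 0 0' 0
python3 -m pendant '0 0 0 0;0 0 0 0;0 0 0 0;0 0 0 0;0 0 0 0;0 0 0 0;0 0 0 0;0 0 0 0' 255 60
python3 - <<'E'
from h import *
to(.5055,.3202,.186,84.1)
s=shot('side','side7.png');shot('top','top7.png')
b=cv2.imread('pics/side7.png')[80:160,140:220];c=cv2.imread('pics/top7.png')[160:220,85:145]
f=lambda p:cv2.resize(p,(390,390),interpolation=cv2.INTER_CUBIC)
cv2.imwrite('pics/c8.png',np.hstack([f(b),f(c)]))
E
```

```text
clock: 4.78
tcp_pos: [0.5064, 0.321, 0.161]
orientation: [2.33, 2.103, 0.0]
contact_force: [-0.5, 0.2, -0.4]
grip_width: 0.0852
clock: 5.45
tcp_pos: [0.5068, 0.3215, 0.1619]
orientation: [2.33, 2.103, 0.003]
contact_force: [0.5, 0.5, -1.8]
grip_width: 0.0076
pos [0.5068 0.3215 0.1619] jaw 84.1 tilt 0.2 shift now [-0.14 -0.11 -2.41] turn 0.0; shift in turned axes [-0.14 -0.11 -2.41]
```

View pics/c8.png

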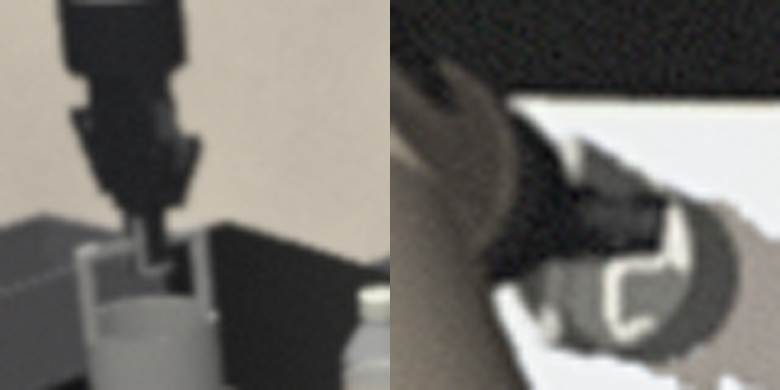

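The fingers closed to 7.6 mm on the bar, and the near tip is at about row 136, roughly 20 mm below it. I'll test with a small lift.

```bash
python3 -m pendant '0 0 0 0;0 0 -0.3 0;0 0 -0.3 0;0 0 -0.4 0;0 0 -0.5 0;0 0 -0.5 0;0 0 0 0' 255 80
python3 - <<'E'
from h import *
to(.5055,.3202,.186,84.1)
s=shot('side','side8.png')
b=cv2.imread('pics/side8.png')[80:240,110:270]
cv2.imwrite('pics/c9.png',cv2.resize(b,(560,560),interpolation=cv2.INTER_CUBIC))
E
```

```text
clock: 6.13
tcp_pos: [0.5052, 0.3201, 0.1818]
orientation: [2.33, 2.103, -0.005]
contact_force: [-0.2, 0.3, -4.0]
grip_width: 0.0072
pos [0.5052 0.3201 0.1818] jaw 84.1 tilt 0.3 shift now [ 0.01  0.03 -0.42] turn 0.0; shift in turned axes [ 0.01  0.03 -0.42]
```

View pics/c9.png

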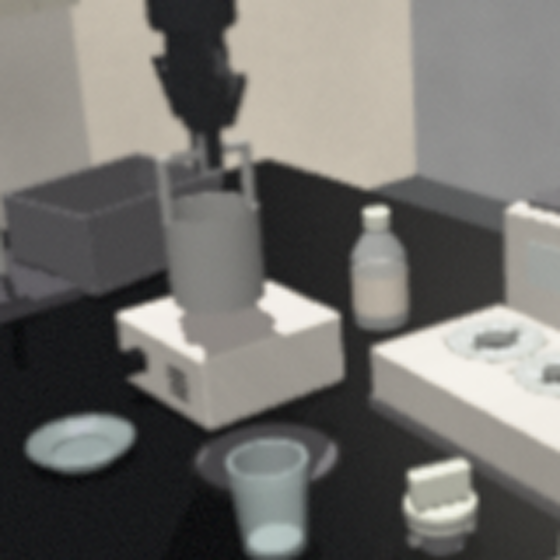

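The can is lifted and hangs level, with 4 N on the wrist. At grasp the TCP was 43 mm below the bar axis, so placing on the pad means TCP z ≈ 0.162−0.066 = 0.096. I'll carry it over now.

```bash
python3 - <<'E'
from h import *
to(.4395,.1732,.19,84.1)
t=load('top1')
for c in((211.5,247),): print('beaker', tri(t,c,load('side8'),(186.6,211)))
E
```

```text
pos [0.505  0.32   0.1814] jaw 84.1 tilt 0.3 shift now [-15.28  -5.02  -0.79] turn 0.0; shift in turned axes [-15.28  -5.01  -0.79]
beaker (array([0.36450066, 0.06084301, 0.07349311]), np.float64(0.0037729022824989633))
```

```bash
python3 -m pendant '-1 -0.3 -0.8 0;-2 -0.7 0 0;-2 -0.7 0 0;-2 -0.7 0 0;-2 -0.7 0 0;-2 -0.7 0 0;-2 -0.6 0 0;-1.5 -0.5 0 0'
python3 -m pendant '-0.8 -0.1 0 0;0 0 0 0'
python3 - <<'E'
from h import *
to(.4395,.1732,.096,84.1);print(cur()[0]['grip_width'])
E
```

```text
clock: 6.85
tcp_pos: [0.4374, 0.1744, 0.1927]
orientation: [2.326, 2.108, -0.003]
contact_force: [0.2, 0.3, -2.9]
grip_width: 0.0074
clock: 7.02
tcp_pos: [0.4335, 0.1614, 0.1934]
orientation: [2.332, 2.102, -0.005]
contact_force: [0.2, -0.8, -2.9]
grip_width: 0.0072
pos [0.4335 0.1614 0.1934] jaw 84.1 tilt 0.2 shift now [1.27 0.47 9.74] turn -0.0; shift in turned axes [1.27 0.48 9.74]
0.007224098364861795
```

```bash
python3 -m pendant '0.6 0.3 1 0;0.5 0.2 1.5 0;0 0 2 0;0 0 1.5 0;0 0 1 0;0 0 0 0;0 0 0 0'
python3 - <<'E'
from h import *
to(.4395,.1732,.096,84.1);print(cur()[0]['grip_width'])
for n in('side','top'): shot(n,n+'9.png')
b=cv2.imread('pics/side9.png')[95:255,120:280];c=cv2.imread('pics/top9.png')[160:280,100:220]
f=lambda p:cv2.resize(p,(400,400),interpolation=cv2.INTER_CUBIC)
cv2.imwrite('pics/c10.png',np.hstack([f(b),f(c)]))
E
```

```text
clock: 7.6
tcp_pos: [0.4452, 0.1815, 0.1195]
orientation: [2.326, 2.109, 0.01]
contact_force: [0.7, 1.1, -2.0]
grip_width: 0.0075
pos [0.4452 0.1815 0.1195] jaw 84.4 tilt 0.4 shift now [-0.89 -0.5   2.34] turn 0.3; shift in turned axes [-0.89 -0.5   2.34]
0.007508909448392427
```

View pics/c10.png

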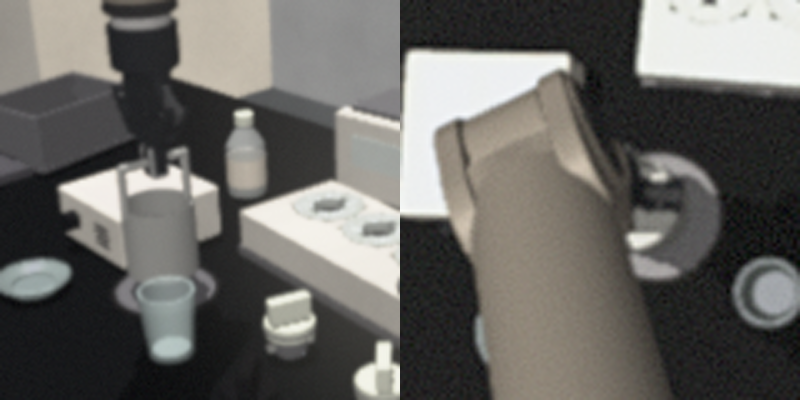

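The can is upright above the pad, roughly centred. I'll correct by about 1 cm and lower gently.

```bash
python3 -m pendant '-0.4 -0.25 0.3 0;-0.4 -0.2 0.3 0;0 0 0 0;0 0 0 0'
python3 - <<'E'
from h import *
to(.4395,.1732,.096,84.1)
E
```

```text
clock: 8.03
tcp_pos: [0.4412, 0.1743, 0.1154]
orientation: [2.325, 2.109, 0.018]
contact_force: [-0.6, 0.1, -3.2]
grip_width: 0.0074
pos [0.4412 0.1743 0.1154] jaw 84.4 tilt 0.7 shift now [-0.14 -0.18  1.93] turn 0.3; shift in turned axes [-0.14 -0.18  1.93]
```

```bash
python3 -m pendant '-0.1 -0.1 0.6 0;0 0 0.5 0;0 0 0.3 0;0 0 0 0'
python3 -m pendant '0 0 0.2 0;0 0 0 0'
python3 -m pendant '0 0 0.2 0;0 0 0 0'
python3 - <<'E'
from h import *
to(.4395,.1732,.096,84.1)
E
```

```text
clock: 8.37
tcp_pos: [0.4406, 0.1734, 0.1009]
orientation: [2.325, 2.108, 0.022]
contact_force: [-1.1, -0.2, -3.2]
grip_width: 0.0073
clock: 8.53
tcp_pos: [0.4405, 0.1733, 0.0983]
orientation: [2.326, 2.108, 0.02]
contact_force: [-0.2, -0.6, -3.1]
grip_width: 0.0073
clock: 8.7
tcp_pos: [0.4413, 0.1739, 0.0964]
orientation: [2.325, 2.108, 0.023]
contact_force: [-1.0, -0.5, -3.2]
grip_width: 0.0074
pos [0.4413 0.1739 0.0964] jaw 84.4 tilt 0.8 shift now [-0.09 -0.17  0.04] turn 0.3; shift in turned axes [-0.09 -0.17  0.04]
```

```bash
python3 -m pendant '-0.1 -0.1 0.2 0;0 0 0 0'
python3 -m pendant '0 0 0.2 0;0 0 0 0'
python3 -m pendant '0 0 0.2 0;0 0 0 0'
```

```text
clock: 8.87
tcp_pos: [0.4434, 0.1752, 0.0964]
orientation: [2.324, 2.107, 0.034]
contact_force: [0.7, -1.4, -3.1]
grip_width: 0.0072
clock: 9.03
tcp_pos: [0.4461, 0.176, 0.0962]
orientation: [2.323, 2.106, 0.042]
contact_force: [-1.1, 0.2, -3.0]
grip_width: 0.0073
clock: 9.2
tcp_pos: [0.4482, 0.176, 0.0962]
orientation: [2.323, 2.104, 0.047]
contact_force: [-0.7, -0.3, -1.6]
grip_width: 0.0077
```

```bash
python3 - <<'E'
from h import *
o,R=cur();print(np.round(o['joints'],3),np.round(o['tau'],1),o['contact_force']);to(.4395,.1732,.096,84.1)
for n in('side','top'): shot(n,n+'10.png')
b=cv2.imread('pics/side10.png')[95:255,120:280];c=cv2.imread('pics/top10.png')[160:280,100:220]
f=lambda p:cv2.resize(p,(400,400),interpolation=cv2.INTER_CUBIC)
cv2.imwrite('pics/c11.png',np.hstack([f(b),f(c)]))
E
```

```text
[-0.673  0.297  0.198  2.145 -0.093  0.676  1.059] [  0.2 -41.1   2.7 -22.2   0.1  -0.5   0. ] [-0.72205514 -0.33164381 -1.63462274]
pos [0.4482 0.176  0.0962] jaw 84.3 tilt 1.8 shift now [-0.37 -0.83 -0.01] turn 0.2; shift in turned axes [-0.37 -0.83 -0.01]
```

View pics/c11.png

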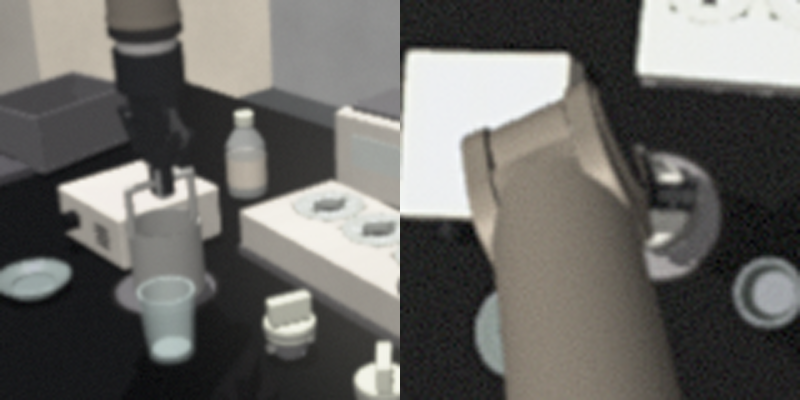

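```bash
python3 -m pendant '0 0 -0.5 0;0 0 -0.3 0;0 0 0 0;0 0 0 0'
python3 - <<'E'
from h import *
o,R=cur();to(.4395,.1732,.1,84.1);print(R.round(3),o['contact_force'])
E
```

```text
clock: 9.63
tcp_pos: [0.4462, 0.1751, 0.1032]
orientation: [2.323, 2.104, 0.042]
contact_force: [-0.3, -0.8, -3.7]
grip_width: 0.0071
pos [0.4462 0.1751 0.1032] jaw 84.4 tilt 1.6 shift now [-0.26 -0.66  0.31] turn 0.3; shift in turned axes [-0.27 -0.66  0.31]
[[ 0.098  0.995  0.024]
 [ 0.995 -0.099  0.013]
 [ 0.015  0.023 -1.   ]] [-0.27600736 -0.83274122 -3.70138764]
```

```bash
python3 -m pendant '-0.15 -0.3 0 0;-0.1 -0.35 0 0;0 0 0 0;0 0 0 0'
python3 - <<'E'
from h import *
o,R=cur();to(.4395,.1732,.098,84.1)
E
```

```text
clock: 9.97
tcp_pos: [0.4375, 0.1727, 0.1021]
orientation: [2.323, 2.105, 0.038]
contact_force: [-0.1, -0.1, -2.4]
grip_width: 0.0072
pos [0.4375 0.1727 0.1021] jaw 84.4 tilt 1.4 shift now [0.06 0.19 0.41] turn 0.3; shift in turned axes [0.06 0.19 0.41]
```

```bash
python3 -m pendant '0 0.1 0.3 0;0 0 0.2 0;0 0 0 0'
python3 - <<'E'
from h import *
o,R=cur();to(.4395,.1732,.096,84.1);print(o['contact_force'])
E
```

```text
clock: 10.22
tcp_pos: [0.4387, 0.1728, 0.0967]
orientation: [2.322, 2.106, 0.039]
contact_force: [-0.4, -0.3, -2.5]
grip_width: 0.0072
pos [0.4387 0.1728 0.0967] jaw 84.4 tilt 1.5 shift now [0.05 0.08 0.07] turn 0.3; shift in turned axes [0.05 0.07 0.07]
[-0.39708342 -0.28440988 -2.46855437]
```

```bash
python3 -m pendant '0 0 0.1 0;0 0 0 0;0 0 0 0;0 0 0 0' 150
python3 -m pendant '0 0 -1 0;0 0 -1.5 0;0 0 -2 0;0 0 -2 0;0 0 -2 0;0 0 -2 0;0 0 -1 0;0 0 0 0' 100
python3 - <<'E'
from h import *
o,R=cur();to(.4395,.1732,.2,84.1)
for n in('side','top'): shot(n,n+'11.png')
b=cv2.imread('pics/side11.png')[95:255,120:280];c=cv2.imread('pics/top11.png')[160:280,100:220]
f=lambda p:cv2.resize(p,(400,400),interpolation=cv2.INTER_CUBIC)
cv2.imwrite('pics/c12.png',np.hstack([f(b),f(c)]))
E
```

```text
clock: 10.55
tcp_pos: [0.4403, 0.1735, 0.0963]
orientation: [2.322, 2.105, 0.043]
contact_force: [-1.1, -0.1, -0.6]
grip_width: 0.035
clock: 11.22
tcp_pos: [0.4377, 0.1713, 0.222]
orientation: [2.323, 2.103, 0.046]
contact_force: [-0.3, 0.7, 0.2]
grip_width: 0.052
pos [0.4377 0.1713 0.222 ] jaw 84.3 tilt 1.7 shift now [0.17 0.11 2.2 ] turn 0.2; shift in turned axes [0.17 0.11 2.2 ]
```

View pics/c12.png

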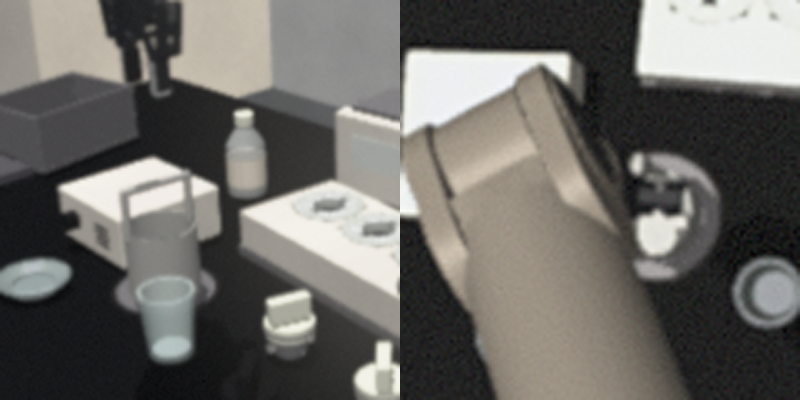

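The can stands upright on the pad, with pad ring visible on both sides. Next I'll re-measure the cartridges before grasping.

```bash
cat >> h.py <<'E'
def carts(f):
    g=cv2.cvtColor(f['color'],cv2.COLOR_RGB2GRAY);hsv=cv2.cvtColor(f['color'],cv2.COLOR_RGB2HSV)
    m=((g>120)&(hsv[...,1]<60)).astype(np.uint8)
    n,l,s,c=cv2.connectedComponentsWithStats(m)
    for i in range(1,n):
        if 150<s[i,4]<400 and s[i,1]>150 and s[i,2]<26 and s[i,0]>205: print(s[i],c[i].round(2),onz(f,*c[i],0.04).round(4))
E
python3 - <<'E'
from h import *
carts(load('top11'))
to(.452,-.0275,.14,69.1)
E
```

```text
[336 172  18  18 263] [344.38 180.68] [ 0.5612 -0.3515  0.04  ]
[370 190  18  15 199] [378.54 197.33] [ 0.5069 -0.4555  0.04  ]
[313 206  18  19 277] [321.64 214.98] [ 0.4563 -0.2759  0.04  ]
[232 209  18  19 273] [240.63 218.21] [ 0.4519 -0.0275  0.04  ]
[279 213  18  19 269] [287.43 221.66] [ 0.4382 -0.1702  0.04  ]
pos [0.4367 0.1709 0.2198] jaw 84.3 tilt 1.6 shift now [-19.7    3.3    7.77] turn 15.2; shift in turned axes [-18.15   8.36   7.77]
```

```bash
python3 -m pendant '-3 0.5 0 0;-3 0.5 0 0;-3.2 0.6 0 0;-3 0.5 0 0;-3 0.5 0 0;-2.5 0.5 1 0;0 0 2 5;0 0 1 5' 60
python3 -m pendant '0 0 1 5;0 0 1 0;0 0 0 0;0 0 0 0'
python3 - <<'E'
from h import *
to(.452,-.0275,.06,69.1)
E
```

```text
clock: 11.98
tcp_pos: [0.4484, -0.0151, 0.1722]
orientation: [2.499, 1.897, 0.034]
contact_force: [-0.4, 0.7, -0.1]
grip_width: 0.0655
clock: 12.32
tcp_pos: [0.4436, -0.0178, 0.1458]
orientation: [-2.594, -1.771, -0.016]
contact_force: [0.5, -0.4, 1.2]
grip_width: 0.0652
pos [ 0.4436 -0.0178  0.1458] jaw 68.6 tilt 0.6 shift now [-0.67  1.09  8.58] turn -0.5; shift in turned axes [-0.68  1.08  8.58]
```

```bash
python3 -m pendant '-0.3 0.5 1.5 0;-0.3 0.5 2 0;0 0 2 0;0 0 1.5 0;0 0 0.8 0;0 0 0 0;0 0 0 0'
python3 - <<'E'
from h import *
to(.452,-.0275,.02,69.1)
for n in('side','top'): shot(n,n+'12.png')
b=cv2.imread('pics/side12.png')[170:270,190:290];c=cv2.imread('pics/top12.png')[170:250,200:280]
f=lambda p:cv2.resize(p,(400,400),interpolation=cv2.INTER_CUBIC)
cv2.imwrite('pics/c13.png',np.hstack([f(b),f(c)]))
E
```

```text
clock: 12.9
tcp_pos: [0.4534, -0.0255, 0.0667]
orientation: [2.589, 1.779, 0.02]
contact_force: [-0.0, -0.1, 0.1]
grip_width: 0.0655
pos [ 0.4534 -0.0255  0.0667] jaw 69.0 tilt 0.7 shift now [-0.28 -0.09  4.67] turn -0.1; shift in turned axes [-0.28 -0.09  4.67]
```

View pics/c13.png

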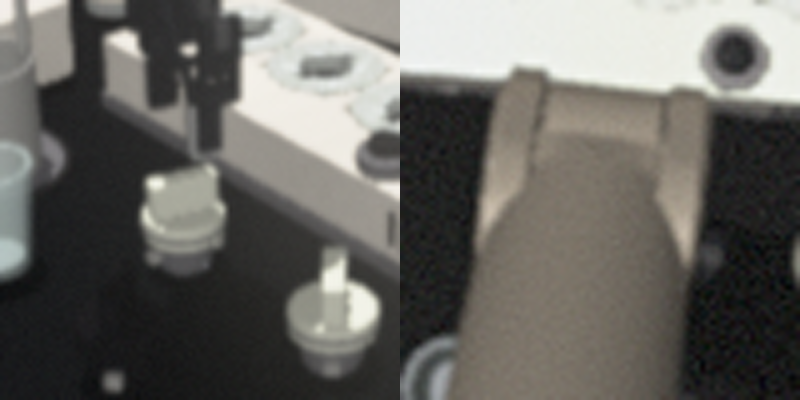

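```bash
python3 - <<'E'
from h import *
s=load('side12')
for z in(.0667,.08,.09,.1,.11,.12): print(z,proj(s,[.4534,-.0255,z]).round(1))
E
```

```text
0.0667 [235.7 212.3]
0.08 [235.5 207.7]
0.09 [235.4 204.3]
0.1 [235.3 200.8]
0.11 [235.2 197.3]
0.12 [235.1 193.8]
```

```bash
python3 -m pendant '-0.2 -0.1 1.5 0;-0.1 0 1.3 0;0 0 0.7 0;0 0 0 0;0 0 0 0'
python3 - <<'E'
from h import *
to(.452,-.0275,.022,69.1)
for n in('side',): shot(n,n+'13.png')
b=cv2.imread('pics/side13.png')[180:260,200:280]
cv2.imwrite('pics/c14.png',cv2.resize(b,(480,480),interpolation=cv2.INTER_CUBIC))
E
```

```text
clock: 13.42
tcp_pos: [0.4566, -0.0267, 0.0357]
orientation: [2.585, 1.778, 0.036]
contact_force: [0.5, 0.4, -0.0]
grip_width: 0.0654
pos [ 0.4566 -0.0267  0.0357] jaw 69.1 tilt 1.3 shift now [-0.27 -0.42  1.36] turn -0.0; shift in turned axes [-0.27 -0.42  1.36]
```

View pics/c14.png

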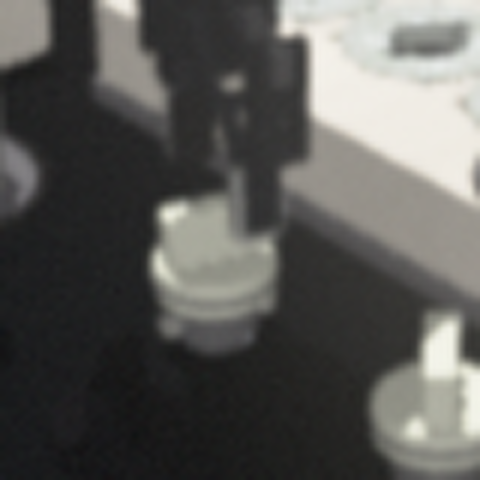

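```bash
python3 -m pendant '-0.2 -0.4 0.6 0;-0.1 -0.2 0.5 0;0 0 0.2 0;0 0 0 0'
python3 - <<'E'
from h import *
o,R=cur();to(.452,-.0275,.022,69.1);print(np.round(o['joints'],3))
for n in('side',): shot(n,n+'14.png')
b=cv2.imread('pics/side14.png')[180:260,200:280]
cv2.imwrite('pics/c15.png',cv2.resize(b,(480,480),interpolation=cv2.INTER_CUBIC))
E
```

```text
clock: 13.8
tcp_pos: [0.451, -0.0268, 0.0233]
orientation: [2.583, 1.778, 0.041]
contact_force: [0.6, -0.4, 0.5]
grip_width: 0.0651
pos [ 0.451  -0.0268  0.0233] jaw 69.1 tilt 1.5 shift now [-0.03  0.12  0.13] turn -0.0; shift in turned axes [-0.03  0.12  0.13]
[-0.337  0.412  0.318  2.254 -0.291  0.486  1.417]
```

View pics/c15.png

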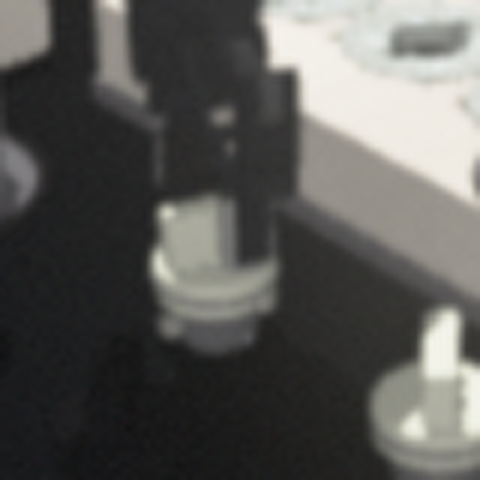

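```bash
python3 - <<'E'
from h import *
s=load('side14');o,R=cur();p=np.array(o['tcp_pos'])
for z in(.02,.03,.04,.05,.06):
    q=p-R[:,0]*.037;q[2]=z;print(z,proj(s,q).round(1))
E
```

```text
0.02 [241.4 235.1]
0.03 [241.4 231.8]
0.04 [241.3 228.4]
0.05 [241.2 225.1]
0.06 [241.1 221.7]
```

The open near tip is at z ≈ 0.053. Closing swings it about 9 mm further down, just above the collar, so I'll close here.

```bash
python3 -m pendant '0 0 0 0;0 0 0 0;0 0 0 0;0 0 0 0;0 0 0 0;0 0 0 0' 255 100
python3 -m pendant '0 0 -0.3 0;0 0 -0.5 0;0 0 -1 0;0 0 -1 0;0 0 0 0'
python3 - <<'E'
from h import *
o,R=cur();to(.452,-.0275,.022,69.1);print(o['contact_force'])
for n in('side',): shot(n,n+'15.png')
b=cv2.imread('pics/side15.png')[160:260,190:290]
cv2.imwrite('pics/c16.png',cv2.resize(b,(500,500),interpolation=cv2.INTER_CUBIC))
E
```

```text
clock: 14.35
tcp_pos: [0.4515, -0.0269, 0.0239]
orientation: [2.583, 1.777, 0.042]
contact_force: [-0.4, 0.1, -1.2]
grip_width: 0.0114
clock: 14.77
tcp_pos: [0.4496, -0.0276, 0.0538]
orientation: [2.584, 1.777, 0.038]
contact_force: [-0.5, 0.9, -2.0]
grip_width: 0.0117
pos [ 0.4496 -0.0276  0.0538] jaw 69.0 tilt 1.4 shift now [0.03 0.16 3.19] turn -0.1; shift in turned axes [0.03 0.16 3.19]
[-0.51009648  0.91088843 -1.97768025]
```

View pics/c16.png

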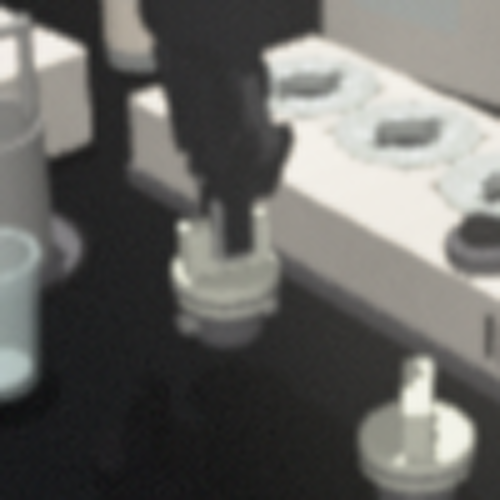

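Cartridge A is held: the jaws are at 11.6 mm and it is visibly off the bench. The TCP sits 24 mm above the cartridge origin. Next I'll raise and go over socket0.

```bash
python3 -m pendant '0 0 -2 0;0 0 -2.5 -5;0 0 -2 -5;0 0 0 -5;0 0 0 0'
python3 - <<'E'
from h import *
to(.6553,.1137,.12,84.25)
E
```

```text
clock: 15.23
tcp_pos: [0.4464, -0.0279, 0.1204]
orientation: [2.316, 2.112, 0.033]
contact_force: [-0.3, 0.8, -1.6]
grip_width: 0.0115
pos [ 0.4464 -0.0279  0.1204] jaw 84.7 tilt 1.3 shift now [16.02 19.5   0.6 ] turn 0.5; shift in turned axes [16.18 19.36  0.6 ]
```

```bash
python3 -m pendant '2 2.4 0 0.5;2 2.4 0 0;2 2.4 0 0;2 2.4 0 0;2 2.4 0 0;2 2.4 0 0;2 2.4 0 0;1.5 1.5 0 0'
python3 -m pendant '0 0 0 0;0 0 0 0'
python3 - <<'E'
from h import *
to(.6553,.1137,.12,84.25)
E
```

```text
clock: 15.9
tcp_pos: [0.6449, 0.1068, 0.1184]
orientation: [-2.362, -2.069, -0.018]
contact_force: [0.8, 0.1, -2.1]
grip_width: 0.0117
clock: 16.07
tcp_pos: [0.6472, 0.1116, 0.1154]
orientation: [-2.362, -2.069, -0.018]
contact_force: [-0.3, -1.1, -2.6]
grip_width: 0.012
pos [0.6472 0.1116 0.1154] jaw 82.4 tilt 0.7 shift now [ 0.31  0.77 -0.45] turn -1.8; shift in turned axes [ 0.29  0.78 -0.45]
```

```bash
python3 -m pendant '0.15 0.4 0 -1;0.15 0.35 0 -0.8;0 0 0 0;0 0 0 0'
python3 - <<'E'
from h import *
to(.6553,.1137,.096,84.25)
for n in('side','top'): shot(n,n+'16.png')
b=cv2.imread('pics/side16.png')[110:210,200:300];c=cv2.imread('pics/top16.png')[120:200,160:240]
f=lambda p:cv2.resize(p,(400,400),interpolation=cv2.INTER_CUBIC)
cv2.imwrite('pics/c17.png',np.hstack([f(b),f(c)]))
E
```

```text
clock: 16.4
tcp_pos: [0.6525, 0.1117, 0.113]
orientation: [-2.329, -2.102, -0.01]
contact_force: [-0.3, -0.2, -1.6]
grip_width: 0.0115
pos [0.6525 0.1117 0.113 ] jaw 84.1 tilt 0.4 shift now [0.22 0.26 1.71] turn -0.1; shift in turned axes [0.22 0.26 1.71]
```

View pics/c17.png

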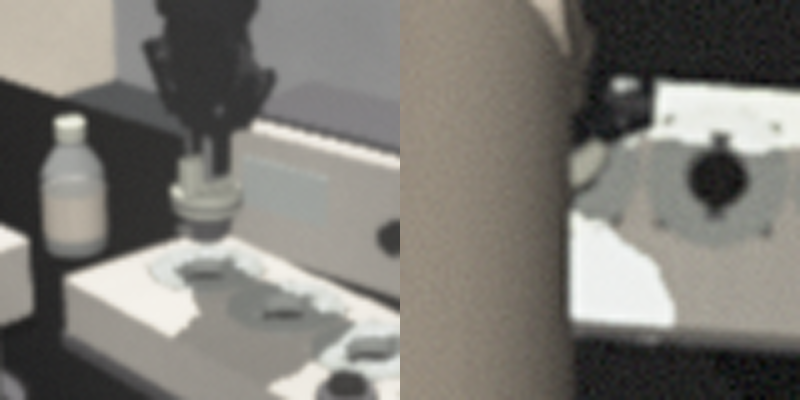

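```bash
python3 -m pendant '0.2 0.2 0.5 0;0 0 0.5 0;0 0 0.3 0;0 0 0 0'
python3 - <<'E'
from h import *
to(.6553,.1137,.072,84.25)
E
```

```text
clock: 16.83
tcp_pos: [0.6546, 0.1129, 0.0997]
orientation: [-2.331, -2.1, -0.012]
contact_force: [-0.1, 0.1, -2.8]
grip_width: 0.0116
pos [0.6546 0.1129 0.0997] jaw 84.0 tilt 0.5 shift now [0.06 0.05 2.77] turn -0.2; shift in turned axes [0.06 0.06 2.77]
```

```bash
python3 -m pendant '0.05 0.1 0.8 0;0 0 0.8 0;0 0 0 0;0 0 0 0'
python3 -m pendant '0 0 0.5 0;0 0 0.3 0;0 0 0 0'
python3 - <<'E'
from h import *
to(.6553,.1137,.06,84.25)
E
```

```text
clock: 17.17
tcp_pos: [0.6554, 0.1134, 0.0813]
orientation: [-2.331, -2.1, -0.01]
contact_force: [-0.0, 1.0, -1.8]
grip_width: 0.0116
clock: 17.42
tcp_pos: [0.6555, 0.1139, 0.0724]
orientation: [-2.331, -2.1, -0.011]
contact_force: [-0.2, 1.2, -1.9]
grip_width: 0.0117
pos [0.6555 0.1139 0.0724] jaw 84.0 tilt 0.5 shift now [-0.03 -0.02  1.24] turn -0.2; shift in turned axes [-0.03 -0.02  1.24]
```

```bash
python3 -m pendant '0 0 0.6 0;0 0 0.6 0;0 0 0.3 0'
python3 -m pendant '0 0 0.5 0;0 0 0.5 0'
```

```text
clock: 17.67
tcp_pos: [0.6563, 0.1143, 0.0599]
orientation: [-2.33, -2.1, -0.013]
contact_force: [-14.3, -1.2, 34.4]
grip_width: 0.0114
clock: 17.83
tcp_pos: [0.6566, 0.1144, 0.0598]
orientation: [-2.329, -2.097, -0.016]
contact_force: [-18.6, -1.7, 42.5]
grip_width: 0.0116
```

```bash
python3 -m pendant '0 -0.1 0 0;0 0 0 0'
python3 -m pendant '0 0 0.1 6;0 0 0.1 7'
```

```text
clock: 18.0
tcp_pos: [0.6569, 0.1141, 0.064]
orientation: [-2.331, -2.097, -0.022]
contact_force: [-2.0, -0.4, 2.9]
grip_width: 0.0115
clock: 18.17
tcp_pos: [0.6573, 0.114, 0.0639]
orientation: [-2.554, -1.814, -0.024]
contact_force: [-4.1, 1.3, 2.2]
grip_width: 0.0116
```

```bash
python3 - <<'E'
from h import *
o,R=cur();print(o['moment'],o['contact_force']);to(.6553,.1137,.061,84.25)
E
python3 -m pendant '0 0 0 -6;0 0 0 -7;0 0 0 0'
python3 - <<'E'
from h import *
o,R=cur();print(o['moment'],o['contact_force']);to(.6553,.1137,.061,84.25)
E
```

```text
[ 0.33768423  1.02033532 -0.07665023] [-4.07862165  1.33135946  2.24176152]
pos [0.6573 0.114  0.0639] jaw 70.8 tilt 1.0 shift now [-0.1  -0.18  0.29] turn -13.5; shift in turned axes [-0.06 -0.2   0.29]
clock: 18.42
tcp_pos: [0.6567, 0.114, 0.0636]
orientation: [-2.335, -2.091, -0.023]
contact_force: [-1.4, 0.7, 3.7]
grip_width: 0.0115
[-0.01088522  0.33148654 -0.03936376] [-1.43483949  0.69188358  3.664585  ]
pos [0.6567 0.114  0.0636] jaw 83.7 tilt 0.9 shift now [-0.05 -0.13  0.26] turn -0.6; shift in turned axes [-0.05 -0.13  0.26]
```

```bash
python3 - <<'E'
from h import *
for n in('side',): shot(n,n+'17.png')
b=cv2.imread('pics/side17.png')[120:200,210:290]
cv2.imwrite('pics/c18.png',cv2.resize(b,(560,560),interpolation=cv2.INTER_CUBIC))
E
```

```text
(no output)
```

View pics/c18.png

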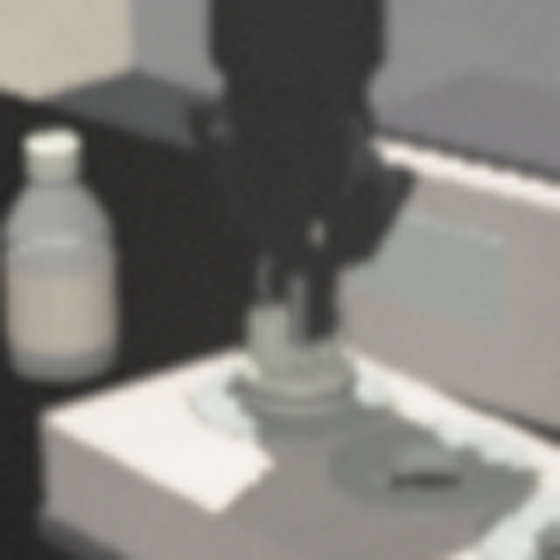

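```bash
python3 -m pendant '0 -0.1 0.35 -0.6'
python3 -m pendant '0 0 0.15 0'
```

```text
clock: 18.55
tcp_pos: [0.6566, 0.1141, 0.061]
orientation: [-2.334, -2.093, -0.026]
contact_force: [-0.7, 0.4, 5.9]
grip_width: 0.0112
clock: 18.63
tcp_pos: [0.6568, 0.1143, 0.0601]
orientation: [-2.338, -2.089, -0.027]
contact_force: [-6.5, 0.5, 13.6]
grip_width: 0.0114
```

```bash
python3 -m pendant '0 0 0.15 7;0 0 0.15 7'
python3 -m pendant '0 0 0.15 7;0 0 0.15 7'
python3 - <<'E'
from h import *
o,R=cur();print(o['moment'],o['contact_force']);to(.6553,.1137,.061,9.25)
E
```

```text
clock: 18.8
tcp_pos: [0.6578, 0.1157, 0.0602]
orientation: [-2.581, -1.773, -0.03]
contact_force: [-9.4, -1.3, 18.3]
grip_width: 0.0116
clock: 18.97
tcp_pos: [0.657, 0.1158, 0.0603]
orientation: [-2.778, -1.435, -0.026]
contact_force: [-6.6, -0.9, 15.0]
grip_width: 0.0116
[-0.53342514  1.73460559  0.32269425] [-6.5505698  -0.90990289 15.00359372]
pos [0.657  0.1158 0.0603] jaw 54.6 tilt 1.3 shift now [-0.27 -0.02 -0.07] turn 45.4; shift in turned axes [-0.2   0.18 -0.07]
```

```bash
python3 -m pendant '-0.05 0 0.15 7;-0.05 0 0.15 7'
python3 -m pendant '-0.05 0 0.15 7;0 0 0.15 7'
python3 -m pendant '0 0 0.15 7;0 0 0.15 7'
python3 - <<'E'
from h import *
o,R=cur();print(o['moment'],o['contact_force']);to(.6553,.1137,.061,9.25)
E
```

```text
clock: 19.13
tcp_pos: [0.6568, 0.1154, 0.0605]
orientation: [-2.932, -1.076, -0.026]
contact_force: [-5.4, -0.0, 12.7]
grip_width: 0.0119
clock: 19.3
tcp_pos: [0.6566, 0.1151, 0.0605]
orientation: [-3.041, -0.701, -0.023]
contact_force: [-6.7, -0.4, 14.8]
grip_width: 0.0118
clock: 19.47
tcp_pos: [0.6564, 0.1148, 0.0605]
orientation: [-3.102, -0.317, -0.018]
contact_force: [-6.5, -2.1, 14.3]
grip_width: 0.0115
[-0.45331112  1.85011076  0.31998109] [-6.51488604 -2.06336106 14.33850941]
pos [0.6564 0.1148 0.0605] jaw 11.7 tilt 1.5 shift now [-0.13  0.08 -0.05] turn 2.4; shift in turned axes [-0.13  0.09 -0.05]
```

```bash
python3 -m pendant '0 0 0.15 5;0 0 0.15 4'
python3 - <<'E'
from h import *
o,R=cur();print(o['moment'],o['contact_force']);to(.6553,.1137,.061,9.25)
E
```

```text
clock: 19.63
tcp_pos: [0.6552, 0.1148, 0.0605]
orientation: [-3.116, -0.049, -0.01]
contact_force: [-13.1, 0.2, 22.1]
grip_width: 0.0115
[-0.13585073  3.40704401  0.93125781] [-13.11406464   0.19653916  22.07982221]
pos [0.6552 0.1148 0.0605] jaw 1.8 tilt 1.5 shift now [ 0.01  0.11 -0.05] turn -7.4; shift in turned axes [-0.01  0.11 -0.05]
```

```bash
python3 -m pendant '0 0 0 0;0 0 -0.1 0;0 0 -0.1 0;0 0 -0.1 0'
python3 - <<'E'
from h import *
o,R=cur();print(o['moment'],o['contact_force']);to(.6553,.1137,.066,9.25)
E
```

```text
clock: 19.97
tcp_pos: [0.6541, 0.1146, 0.0615]
orientation: [-3.12, -0.039, -0.008]
contact_force: [2.2, -0.8, -7.6]
grip_width: 0.0114
[-0.28650788 -0.58490736  0.66605362] [ 2.20748596 -0.79768357 -7.56738362]
pos [0.6541 0.1146 0.0615] jaw 1.4 tilt 1.2 shift now [ 0.12  0.08 -0.45] turn -7.8; shift in turned axes [ 0.11  0.1  -0.45]
```

```bash
python3 -m pendant '0 0 0 -1;0 0 0 -1;0 0 0 0'
python3 -m pendant '0 0 0 0;0 0 0 0;0 0 0 0;0 0 0 0' 180
python3 -m pendant '0 0 -1 0;0 0 -2 0;0 0 -2 0;0 0 -2 0;0 0 0 0' 150
python3 - <<'E'
from h import *
o,R=cur();to(.6553,.1137,.066,9.25)
for n in('side',): shot(n,n+'18.png')
b=cv2.imread('pics/side18.png')[120:200,210:290]
cv2.imwrite('pics/c19.png',cv2.resize(b,(560,560),interpolation=cv2.INTER_CUBIC))
E
```

```text
clock: 20.22
tcp_pos: [0.6544, 0.1145, 0.0623]
orientation: [-3.118, -0.094, -0.008]
contact_force: [-3.2, -1.0, 5.5]
grip_width: 0.0116
clock: 20.55
tcp_pos: [0.6556, 0.1146, 0.0631]
orientation: [-3.116, -0.089, -0.012]
contact_force: [0.3, 0.3, 0.3]
grip_width: 0.025
clock: 20.97
tcp_pos: [0.6544, 0.1124, 0.1365]
orientation: [-3.117, -0.087, -0.008]
contact_force: [-0.2, 0.2, 0.5]
grip_width: 0.0351
pos [0.6544 0.1124 0.1365] jaw 3.2 tilt 1.3 shift now [0.06 0.03 7.06] turn -6.1; shift in turned axes [0.05 0.04 7.06]
```

View pics/c19.png

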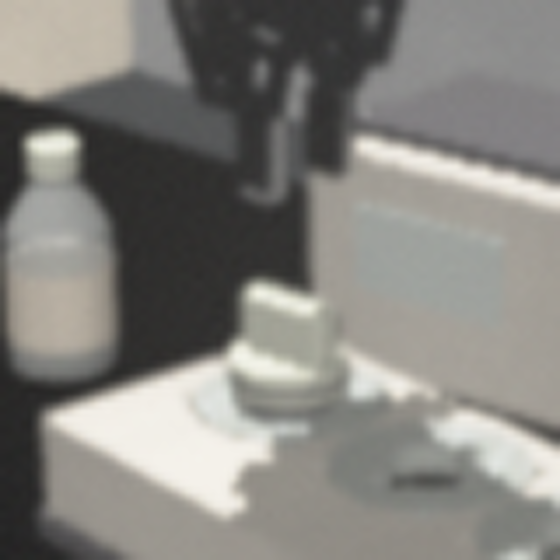

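```bash
python3 - <<'E'
from h import *
s=load('side18');print(un((287,298),7,(210,120)))
for z in(.102,.108,.114,.12): print(z,proj(s,[.6553,.1137,z]).round(2))
# wing end corners top
for c in((248,285),(330,308)): 
    u=un(c,7,(210,120)); print(onz(s,*u,.108).round(4))
E
```

```text
(250.57142857142856, 162.14285714285714)
0.102 [251.72 163.81]
0.108 [251.7  162.01]
0.114 [251.69 160.21]
0.12 [251.67 158.39]
[0.6512 0.1391 0.108 ]
[0.6567 0.0936 0.108 ]
```

Wing-top height matches 0.108 (locked, 18 mm below the mouth). The wing is at about 97°, a 77° turn from the slots, so A is locked. C is next, after a fresh look.

```bash
python3 - <<'E'
from h import *
f=shot('top','top18.png');carts(f);to(.4563,-.2759,.15,33.2)
E
```

```text
[336 172  18  18 264] [344.36 180.66] [ 0.5613 -0.3514  0.04  ]
[370 190  18  15 201] [378.53 197.29] [ 0.5071 -0.4555  0.04  ]
[313 206  18  19 276] [321.64 215.01] [ 0.4562 -0.276   0.04  ]
[279 213  18  19 270] [287.46 221.64] [ 0.4383 -0.1703  0.04  ]
[208 331  21  23 256] [218.84 340.37] [0.0905 0.0443 0.04  ]
pos [0.6525 0.1128 0.1332] jaw 3.2 tilt 1.3 shift now [-21.77  37.66  -2.57] turn -30.0; shift in turned axes [-37.67  21.74  -2.57]
```

```bash
python3 -m pendant '0 0 -2.5 0;-1.5 2.6 0 0;-1.9 3.3 0 0;-1.9 3.3 0 0;-1.9 3.3 0 0;-1.9 3.3 0 0;-1.9 3.3 0 0;-1.9 3.3 0 0' 60
python3 -m pendant '-1.9 3.3 0 0;-1.9 3.3 0 0;-1.9 3.3 0 0;-1.9 3.3 0 0;-1.5 2.5 0 0;0 0 0 -6;0 0 0 -6;0 0 0 -6'
python3 -m pendant '0 0 0 -6;0 0 0 -6;0 0 0 0'
python3 - <<'E'
from h import *
to(.4562,-.276,.06,33.2)
E
```

```text
clock: 21.73
tcp_pos: [0.5332, -0.1134, 0.1463]
orientation: [-3.113, -0.123, 0.011]
contact_force: [0.3, -1.9, -0.2]
grip_width: 0.0652
clock: 22.4
tcp_pos: [0.4377, -0.2914, 0.1375]
orientation: [-3.055, -0.598, 0.023]
contact_force: [-1.0, 0.8, -0.4]
grip_width: 0.0653
clock: 22.65
tcp_pos: [0.4351, -0.2912, 0.1353]
orientation: [-2.966, -0.931, 0.023]
contact_force: [-0.5, 0.7, -0.3]
grip_width: 0.0651
pos [ 0.4351 -0.2912  0.1353] jaw 34.8 tilt 2.1 shift now [2.64 0.23 7.52] turn 1.6; shift in turned axes [2.64 0.15 7.52]
```

```bash
python3 -m pendant '1.3 0.1 0 1.6;1.2 0.1 1 0;0 0 2 0;0 0 2 0;0 0 1 0;0 0 0 0'
python3 - <<'E'
from h import *
to(.4562,-.276,.022,33.2);o,R=cur();print(R[:,2].round(3),np.round(o['joints'],3))
E
```

```text
clock: 23.15
tcp_pos: [0.4566, -0.274, 0.0688]
orientation: [-2.982, -0.87, 0.027]
contact_force: [0.6, -0.1, 0.1]
grip_width: 0.0649
pos [ 0.4566 -0.274   0.0688] jaw 32.5 tilt 2.2 shift now [-0.11  0.32  4.67] turn -0.7; shift in turned axes [-0.11  0.32  4.67]
[-0.026  0.029 -0.999] [-0.021  0.506  0.588  2.013 -0.411  0.778  1.387]
```

```bash
python3 -m pendant '-0.1 0.2 1 -0.7;0 0.1 1 0;0 0 1 0;0 0 0 0'
python3 - <<'E'
from h import *
to(.4562,-.276,.023,33.2);o,R=cur();print(R[:,2].round(3),o['contact_force'])
E
```

```text
clock: 23.48
tcp_pos: [0.457, -0.2763, 0.0358]
orientation: [-2.977, -0.889, 0.028]
contact_force: [-0.3, 0.0, -1.1]
grip_width: 0.0656
pos [ 0.457  -0.2763  0.0358] jaw 33.2 tilt 2.2 shift now [-0.04 -0.02  1.28] turn 0.0; shift in turned axes [-0.04 -0.02  1.28]
[-0.027  0.028 -0.999] [-0.29778386  0.03438359 -1.06494746]
```

```bash
python3 -m pendant '0 0 0.6 0;0 0 0.5 0;0 0 0.1 0;0 0 0 0'
python3 - <<'E'
from h import *
to(.4562,-.276,.023,33.2)
shot('side','side19.png')
b=cv2.imread('pics/side19.png')[210:310,265:365]
cv2.imwrite('pics/c20.png',cv2.resize(b,(500,500),interpolation=cv2.INTER_CUBIC))
E
```

```text
clock: 23.82
tcp_pos: [0.4568, -0.2767, 0.0229]
orientation: [-2.978, -0.887, 0.026]
contact_force: [0.6, -0.8, 0.4]
grip_width: 0.0648
pos [ 0.4568 -0.2767  0.0229] jaw 33.2 tilt 2.2 shift now [-0.02 -0.09 -0.  ] turn -0.0; shift in turned axes [-0.02 -0.09 -0.  ]
```

View pics/c20.png

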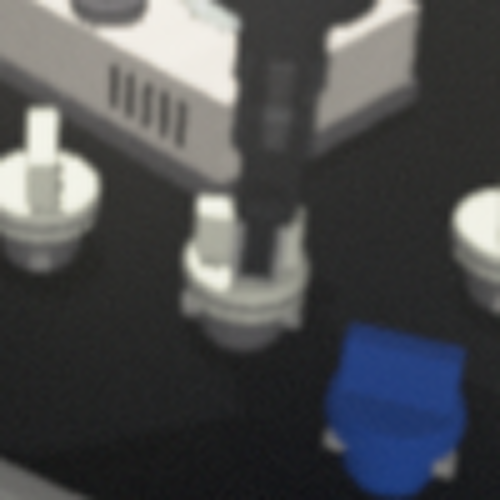

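The fingers straddle C's wing near its middle, at about (262,250) in the crop. I'll close and lift.

```bash
python3 -m pendant '0 0 0 0;0 0 0 0;0 0 0 0;0 0 0 0;0 0 0 0;0 0 0 0' 255 100
python3 -m pendant '0 0 -0.5 0;0 0 -1.5 0;0 0 -2 -5;0 0 -2 -5;0 0 -2 -5;0 0 -1 -5;0 0 0 -5;0 0 0 -5'
python3 -m pendant '0 0 0 -5;0 0 0 -5;0 0 0 -5;0 0 0 -5;0 0 0 0'
python3 - <<'E'
from h import *
to(.6461,.0224,.12,84.25);o,R=cur();print(R[:,2].round(3),np.round(o['joints'],3))
E
```

```text
clock: 24.37
tcp_pos: [0.4579, -0.2773, 0.0245]
orientation: [-2.98, -0.887, 0.023]
contact_force: [0.4, 0.6, -1.1]
grip_width: 0.0116
clock: 25.03
tcp_pos: [0.4582, -0.2791, 0.1194]
orientation: [-2.627, -1.653, 0.015]
contact_force: [0.1, -0.4, -1.9]
grip_width: 0.0114
clock: 25.45
tcp_pos: [0.4577, -0.2796, 0.1217]
orientation: [-2.279, -2.108, 0.003]
contact_force: [0.5, -0.2, -1.0]
grip_width: 0.0115
pos [ 0.4577 -0.2796  0.1217] jaw 85.5 tilt 2.1 shift now [31.57 16.44  0.46] turn 1.3; shift in turned axes [31.92 15.74  0.46]
[-0.027  0.026 -0.999] [ 0.12   0.391  0.402  1.961 -0.211  0.865  2.131]
```

```bash
python3 -m pendant '2.5 1.3 0 1.3;2.5 1.3 0 0;2.5 1.3 0 0;2.5 1.3 0 0;2.5 1.3 0 0;2.5 1.3 0 0;2.5 1.3 0 0;2.5 1.3 0 0'
python3 -m pendant '2.5 1.3 0 0;2.5 1.3 0 0;2.5 1.3 0 0;2.5 1.3 0 0;0 0 0 0;0 0 0 0'
python3 - <<'E'
from h import *
to(.6461,.0224,.11,84.25);o,R=cur();print(R[:,2].round(3),np.round(o['joints'],3))
E
```

```text
clock: 26.12
tcp_pos: [0.5826, -0.0949, 0.1243]
orientation: [-2.349, -2.032, 0.012]
contact_force: [0.4, 0.1, -1.4]
grip_width: 0.0116
clock: 26.62
tcp_pos: [0.6536, 0.0104, 0.1239]
orientation: [-2.355, -2.022, 0.011]
contact_force: [-0.4, -1.3, -1.6]
grip_width: 0.0118
pos [0.6536 0.0104 0.1239] jaw 81.3 tilt 2.2 shift now [ 1.05 -0.88  1.44] turn -3.0; shift in turned axes [ 1.09 -0.82  1.44]
[-0.03   0.024 -0.999] [-0.338  0.559  0.342  1.676 -0.247  0.977  1.52 ]
```

```bash
python3 -m pendant '0.6 -0.4 0 -2;0.4 -0.3 0.4 -1;0 0 0.4 0;0 0 0 0'
python3 - <<'E'
from h import *
to(.6461,.0224,.1,84.25);o,R=cur();print(R[:,2].round(3))
shot('side','side20.png')
b=cv2.imread('pics/side20.png')[120:220,220:320]
cv2.imwrite('pics/c21.png',cv2.resize(b,(500,500),interpolation=cv2.INTER_CUBIC))
E
```

```text
clock: 26.95
tcp_pos: [0.6456, 0.0216, 0.1153]
orientation: [-2.3, -2.084, 0.012]
contact_force: [0.4, -0.0, -1.6]
grip_width: 0.0115
pos [0.6456 0.0216 0.1153] jaw 84.3 tilt 2.2 shift now [0.06 0.09 1.53] turn 0.1; shift in turned axes [0.06 0.09 1.53]
[-0.031  0.023 -0.999]
```

View pics/c21.png

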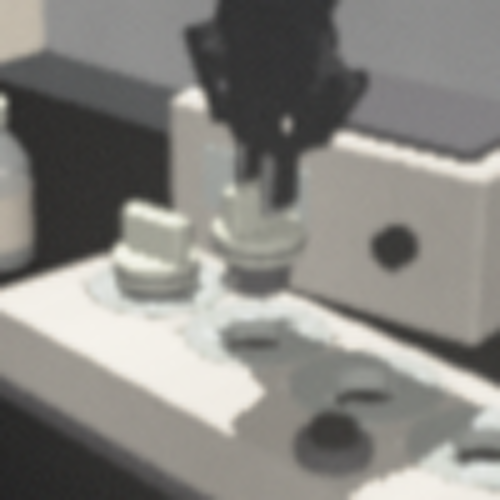

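C hangs over socket1, with its collar at column 258 and the hole at about 255 in the crop. I'll lower it in.

```bash
python3 -m pendant '0.05 0.1 0.8 0;0 0 0.8 0;0 0 0.5 0;0 0 0 0'
python3 -m pendant '0 0 0.7 0;0 0 0.7 0;0 0 0 0'
python3 - <<'E'
from h import *
o,R=cur();to(.6461,.0224,.0605,84.25);print(R[:,2].round(3),o['moment'].round(2) if hasattr(o['moment'],'round') else o['moment'])
E
```

```text
clock: 27.33
tcp_pos: [0.6457, 0.0198, 0.0928]
orientation: [-2.305, -2.079, 0.012]
contact_force: [0.3, 0.1, -2.3]
grip_width: 0.0116
clock: 27.58
tcp_pos: [0.6486, 0.0215, 0.0802]
orientation: [-2.307, -2.08, 0.002]
contact_force: [0.0, 1.0, -1.6]
grip_width: 0.0114
pos [0.6486 0.0215 0.0802] jaw 84.0 tilt 2.0 shift now [ 0.01 -0.2   1.98] turn -0.2; shift in turned axes [ 0.02 -0.2   1.98]
[-0.025  0.025 -0.999] [0.09 0.03 0.02]
```

```bash
python3 -m pendant '0 -0.15 0.5 0;0 0 0.4 0;0 0 0 0'
python3 - <<'E'
from h import *
o,R=cur();to(.6461,.0224,.0605,84.25);print(R[:,2].round(3),np.round(o['moment'],2))
E
```

```text
clock: 27.83
tcp_pos: [0.6477, 0.0226, 0.0707]
orientation: [-2.307, -2.081, -0.001]
contact_force: [0.9, 0.5, 2.0]
grip_width: 0.0115
pos [0.6477 0.0226 0.0707] jaw 84.1 tilt 2.0 shift now [-0.06 -0.13  1.02] turn -0.2; shift in turned axes [-0.06 -0.13  1.02]
[-0.023  0.026 -0.999] [ 0.14 -0.13  0.03]
```

Spring contact shows as expected, about 12 mm below the mouth. I'll push down to 23–24 mm.

```bash
python3 -m pendant '0 -0.1 0.5 0;0 0 0.4 0'
python3 -m pendant '0 0 0.25 0'
python3 - <<'E'
from h import *
o,R=cur();to(.6461,.0224,.0605,84.25);print(R[:,2].round(3),np.round(o['moment'],2))
E
```

```text
clock: 28.0
tcp_pos: [0.648, 0.0226, 0.0627]
orientation: [-2.309, -2.082, -0.005]
contact_force: [-2.3, 0.9, 7.8]
grip_width: 0.0115
clock: 28.08
tcp_pos: [0.6482, 0.0227, 0.0605]
orientation: [-2.309, -2.082, -0.006]
contact_force: [-0.7, 2.8, 19.8]
grip_width: 0.0115
pos [0.6482 0.0227 0.0605] jaw 84.1 tilt 1.9 shift now [-0.05 -0.2   0.  ] turn -0.2; shift in turned axes [-0.05 -0.2   0.  ]
[-0.019  0.026 -0.999] [ 0.68  0.41 -0.04]
```

```bash
python3 -m pendant '0 0 0.15 7;0 0 0.15 7'
python3 -m pendant '0 0 0.15 7;0 0 0.15 7'
python3 -m pendant '0 0 0.15 7;0 0 0.15 7'
python3 - <<'E'
from h import *
o,R=cur();to(.6461,.0224,.0605,9.25);print(R[:,2].round(3),np.round(o['moment'],2))
E
```

```text
clock: 28.25
tcp_pos: [0.6503, 0.0224, 0.0604]
orientation: [-2.551, -1.78, -0.006]
contact_force: [-4.0, 2.6, 12.9]
grip_width: 0.0116
clock: 28.42
tcp_pos: [0.6506, 0.0221, 0.0602]
orientation: [-2.753, -1.446, -0.002]
contact_force: [-6.4, -0.9, 16.5]
grip_width: 0.0113
clock: 28.58
tcp_pos: [0.6498, 0.0216, 0.0602]
orientation: [-2.91, -1.091, 0.006]
contact_force: [-6.1, 0.3, 15.8]
grip_width: 0.0116
pos [0.6498 0.0216 0.0602] jaw 41.1 tilt 2.0 shift now [-0.23 -0.3  -0.02] turn 31.8; shift in turned axes [-0.35 -0.14 -0.02]
[-0.015  0.03  -0.999] [0.48 1.67 0.23]
```

```bash
python3 -m pendant '-0.05 -0.05 0.15 7;-0.05 -0.05 0.15 7'
python3 -m pendant '0 0 0.15 7;0 0 0.15 7'
python3 -m pendant '0 0 0.15 6;0 0 0.15 5'
python3 - <<'E'
from h import *
o,R=cur();to(.6461,.0224,.0605,9.25);print(R[:,2].round(3),np.round(o['moment'],2))
E
```

```text
clock: 28.75
tcp_pos: [0.6483, 0.0219, 0.0603]
orientation: [-3.022, -0.719, 0.011]
contact_force: [-5.2, 2.1, 12.9]
grip_width: 0.0117
clock: 28.92
tcp_pos: [0.6472, 0.022, 0.0605]
orientation: [-3.086, -0.337, 0.02]
contact_force: [-8.1, 0.2, 18.2]
grip_width: 0.0118
clock: 29.08
tcp_pos: [0.6458, 0.0222, 0.0607]
orientation: [-3.103, -0.024, 0.029]
contact_force: [-6.9, 0.8, 16.2]
grip_width: 0.0118
pos [0.6458 0.0222 0.0607] jaw 0.9 tilt 2.4 shift now [ 0.03 -0.02  0.02] turn -8.3; shift in turned axes [ 0.03 -0.02  0.02]
[-0.019  0.038 -0.999] [0.44 1.45 1.28]
```

Mz is 1.28 N·m, so it's at the stop. I'll ease off, open and raise.

```bash
python3 -m pendant '0 0 -0.1 -1;0 0 -0.1 -1;0 0 0 0'
python3 -m pendant '0 0 0 0;0 0 0 0;0 0 0 0;0 0 0 0' 180
python3 -m pendant '0 0 -1 0;0 0 -2 0;0 0 -2 0;0 0 -2 0;0 0 0 0' 150
python3 - <<'E'
from h import *
o,R=cur();to(.6461,.0224,.066,9.25);print(R[:,2].round(3))
for n in('side','top'): s=shot(n,n+'21.png')
b=cv2.imread('pics/side21.png')[130:210,220:300]
cv2.imwrite('pics/c22.png',cv2.resize(b,(560,560),interpolation=cv2.INTER_CUBIC))
carts(load('top21'))
s=load('side21')
for z in(.102,.108,.114,.12): print(z,((proj(s,[.6461,.0224,z])-[220,130]+.5)*7-.5).round(1))
E
```

```text
clock: 29.33
tcp_pos: [0.6457, 0.0221, 0.0626]
orientation: [-3.103, -0.082, 0.028]
contact_force: [-0.9, 0.9, 4.9]
grip_width: 0.0117
clock: 29.67
tcp_pos: [0.6448, 0.0208, 0.0614]
orientation: [-3.104, -0.083, 0.03]
contact_force: [-0.3, -0.3, 1.1]
grip_width: 0.0255
clock: 30.08
tcp_pos: [0.6446, 0.0168, 0.134]
orientation: [-3.106, -0.08, 0.038]
contact_force: [0.6, -0.2, 0.8]
grip_width: 0.0352
pos [0.6446 0.0168 0.134 ] jaw 3.0 tilt 2.4 shift now [ 0.34 -0.31  6.81] turn -6.3; shift in turned axes [ 0.37 -0.28  6.81]
[-0.025  0.034 -0.999]
[335 172  19  18 264] [344.35 180.69] [ 0.5612 -0.3514  0.04  ]
[370 190  18  15 199] [378.54 197.33] [ 0.5069 -0.4555  0.04  ]
[279 213  18  19 270] [287.46 221.64] [ 0.4383 -0.1703  0.04  ]
[217 329  18  16 202] [226.69 336.21] [0.1021 0.0208 0.04  ]
0.102 [365.1 302.4]
0.108 [365.3 289.3]
0.114 [365.5 276.1]
0.12 [365.7 262.8]
```

View pics/c22.png

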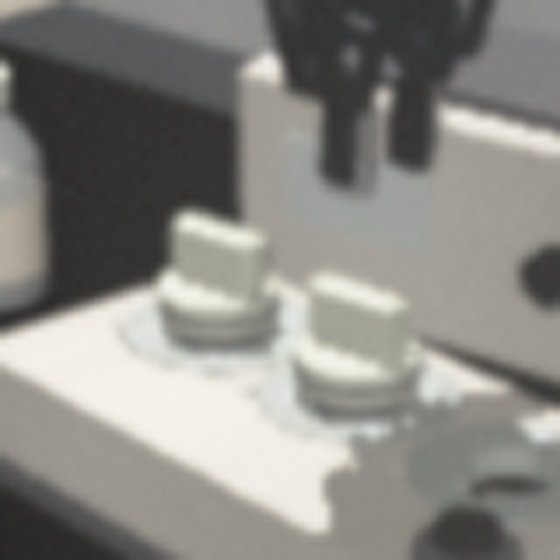

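C's wing top matches z = 0.108 too, so it's locked. Now B.

```bash
python3 - <<'E'
from h import *
to(.4383,-.1703,.15,130.6)
E
```

```text
pos [0.6428 0.0175 0.1308] jaw 3.0 tilt 2.6 shift now [-21.45  17.63  -1.96] turn -127.6; shift in turned axes [ -0.88 -27.75  -1.96]
```

```bash
python3 -m pendant '0 0 -2 0;-1.5 1.2 0 0;-2.2 1.8 0 0;-2.2 1.8 0 0;-2.2 1.8 0 0;-2.2 1.8 0 0;-2.2 1.8 0 0;-2.2 1.8 0 0' 60
python3 -m pendant '-2.2 1.8 0 0;-2.2 1.8 0 0;-2 1.5 0 0;0 0 0 -7;0 0 0 -7;0 0 0 -7;0 0 0 -7;0 0 0 -7'
python3 -m pendant '0 0 0 -7;0 0 0 -7;0 0 0 -7;0 0 0 -7;0 0 0 -7;0 0 0 -7;0 0 0 -7;0 0 0 -7'
python3 -m pendant '0 0 0 -7;0 0 0 -7;0 0 0 -7;0 0 0 0'
python3 - <<'E'
from h import *
to(.4383,-.1703,.06,130.6);o,R=cur();print(R[:,2].round(3),np.round(o['joints'],3))
E
```

```text
clock: 30.85
tcp_pos: [0.4973, -0.1074, 0.1443]
orientation: [-3.103, -0.103, 0.059]
contact_force: [0.1, 0.1, 0.1]
grip_width: 0.0653
clock: 31.52
tcp_pos: [0.4204, -0.1677, 0.1393]
orientation: [-2.908, -1.038, 0.059]
contact_force: [-0.1, -0.4, 0.1]
grip_width: 0.0652
clock: 32.18
tcp_pos: [0.414, -0.1652, 0.1339]
orientation: [-2.039, -2.289, 0.022]
contact_force: [0.1, -0.5, -0.1]
grip_width: 0.0655
clock: 32.52
tcp_pos: [0.4108, -0.164, 0.1311]
orientation: [-1.567, -2.626, 0.002]
contact_force: [0.5, -1.1, -0.2]
grip_width: 0.0651
pos [ 0.4108 -0.164   0.1311] jaw 118.3 tilt 4.8 shift now [-2.35  2.43  6.86] turn -12.3; shift in turned axes [-2.82  1.87  6.86]
[-0.072  0.041 -0.997] [-0.101  0.253  0.416  2.127 -0.156  0.871  2.478]
```

```bash
python3 -m pendant '-0.8 0.8 0.5 -4;-0.8 0.8 1 -4;-0.8 0.6 1 -4;0 0 1 0;0 0 1 0;0 0 0 0'
python3 - <<'E'
from h import *
to(.4383,-.1703,.06,130.6);o,R=cur();print(R[:,2].round(3),np.round(o['joints'],3))
E
```

```text
clock: 33.02
tcp_pos: [0.4365, -0.1697, 0.0789]
orientation: [-1.301, -2.762, -0.01]
contact_force: [-0.5, -0.2, 0.2]
grip_width: 0.0653
pos [ 0.4365 -0.1697  0.0789] jaw 129.5 tilt 5.1 shift now [-0.31  0.16  1.87] turn -1.1; shift in turned axes [-0.32  0.15  1.87]
[-0.077  0.044 -0.996] [-0.032  0.381  0.349  2.102 -0.209  0.777  2.717]
```

The tool has leaned about 5° inward, along the jaw axis, so gripping now would tilt the cartridge. I'll see whether moving out and coming back slowly restores it.

```bash
python3 -m pendant '0 0 -2 0;0 0 -2 0;0 0 -1 0'
python3 - <<'E'
from h import *
o,R=cur();print(o['tcp_pos'],R[:,2].round(3));to(.4383+.093,-.1703-.036,.13,130.6)
E
```

```text
clock: 33.27
tcp_pos: [0.4346, -0.1705, 0.1263]
orientation: [-1.31, -2.744, -0.004]
contact_force: [1.0, 0.2, -0.1]
grip_width: 0.0655
[ 0.43460056 -0.17047685  0.12630701] [-0.089  0.046 -0.995]
pos [ 0.4346 -0.1705  0.1263] jaw 128.9 tilt 5.8 shift now [-8.79  5.23 -1.4 ] turn -1.7; shift in turned axes [-8.94  4.96 -1.4 ]
```

```bash
python3 -m pendant '-3 1.8 -0.5 0;-3 1.8 -0.5 0;-3 1.8 -0.5 0;0 0 0 0;0 0 0 0'
python3 - <<'E'
from h import *
o,R=cur();print(o['tcp_pos'],R[:,2].round(3),np.round(o['joints'],3))
E
```

```text
clock: 33.68
tcp_pos: [0.5334, -0.2072, 0.1332]
orientation: [-1.33, -2.733, -0.005]
contact_force: [-0.6, 0.8, -0.7]
grip_width: 0.0651
[ 0.53341983 -0.20717721  0.13324234] [-0.09   0.048 -0.995] [-0.008  0.467  0.377  1.813 -0.215  1.004  2.702]
```

```bash
cat > lean.py <<'E'
from h import *
o,R=cur();print(np.round(o['tcp_pos'],3),'lean',R[:,2][:2].round(4))
E
L="python3 lean.py"
python3 -m pendant '0 0 -4 0;0 0 -4 0;0 0 0 0' >/dev/null; $L
python3 -m pendant '0 0 4 0;0 0 4 0;0 0 0 0' >/dev/null; $L
python3 -m pendant '-3.3 2 0 0;-3.3 2 0 0;0 0 0 0'>/dev/null; $L
python3 -m pendant '3.3 -2 0 0;3.3 -2 0 0;0 0 0 0'>/dev/null; $L
python3 -m pendant '2 3.3 0 0;2 3.3 0 0;0 0 0 0'>/dev/null; $L
python3 -m pendant '-2 -3.3 0 0;-2 -3.3 0 0;0 0 0 0'>/dev/null; $L
```

```text
[ 0.536 -0.21   0.212] lean [-0.0999  0.0496]
[ 0.529 -0.206  0.136] lean [-0.0893  0.048 ]
[ 0.596 -0.232  0.128] lean [-0.0991  0.0529]
[ 0.521 -0.204  0.136] lean [-0.1047  0.0521]
[ 0.546 -0.132  0.142] lean [-0.1043  0.0533]
[ 0.518 -0.199  0.145] lean [-0.1024  0.0541]
```

```bash
L="python3 lean.py"
python3 -m pendant '0 0 -1 0;0 0 -1 0;0 0 -1 0;0 0 -1 0;0 0 -1 0;0 0 -1 0;0 0 -1 0;0 0 -1 0' >/dev/null; $L
python3 -m pendant '0 0 4 0;0 0 4 0;0 0 0 0' >/dev/null; $L
python3 -m pendant '-1 0.6 0 0;-1 0.6 0 0;-1 0.6 0 0;-1 0.6 0 0;-1 0.6 0 0;-1 0.6 0 0;-1 0.6 0 0;-1 0.6 0 0'>/dev/null; $L
python3 -m pendant '1 -0.6 0 0;1 -0.6 0 0;1 -0.6 0 0;1 -0.6 0 0;1 -0.6 0 0;1 -0.6 0 0;1 -0.6 0 0;1 -0.6 0 0'>/dev/null; $L
python3 -m pendant '0 0 0 7;0 0 0 7;0 0 0 7;0 0 0 7;0 0 0 7;0 0 0 7'>/dev/null; $L
python3 -m pendant '0 0 0 -7;0 0 0 -7;0 0 0 -7;0 0 0 -7;0 0 0 -7;0 0 0 -7'>/dev/null; $L
```

```text
[ 0.526 -0.203  0.236] lean [-0.1005  0.0552]
[ 0.524 -0.2    0.162] lean [-0.0872  0.0523]
[ 0.623 -0.238  0.168] lean [-0.0793  0.0499]
[ 0.539 -0.204  0.188] lean [-0.0681  0.0453]
[ 0.534 -0.203  0.198] lean [-0.0611  0.05  ]
[ 0.532 -0.201  0.206] lean [-0.0556  0.0508]
```

```bash
L="python3 lean.py"
python3 -m pendant '0 0 0 0;0 0 0 0;0 0 0 0;0 0 0 0;0 0 0 0;0 0 0 0;0 0 0 0;0 0 0 0' >/dev/null; $L
python3 -m pendant '0 0 3 0;0 0 3 0;0 0 -1 0;0 0 -1 0;0 0 -1 0;0 0 -1 0;0 0 -1 0;0 0 -1 0' >/dev/null; $L
python3 -m pendant '0 0 3 0;0 0 3 0;0 0 -1 0;0 0 -1 0;0 0 -1 0;0 0 -1 0;0 0 -1 0;0 0 -1 0' >/dev/null; $L
```

```text
[ 0.531 -0.201  0.211] lean [-0.0517  0.0513]
[ 0.534 -0.202  0.22 ] lean [-0.0461  0.0492]
[ 0.542 -0.207  0.243] lean [-0.0218  0.0439]
```

```bash
L="python3 lean.py"
python3 -m pendant '0 0 3 0;0 0 3 0;0 0 3 0;0 0 -1 0;0 0 -1 0;0 0 -1 0;0 0 -1 0;0 0 -1 0' >/dev/null; $L
python3 -m pendant '0 0 3 0;0 0 3 0;0 0 3 0;0 0 -1 0;0 0 -1 0;0 0 -1 0;0 0 -1 0;0 0 -1 0' >/dev/null; $L
python3 -m pendant '0 0 0 0;0 0 0 0' >/dev/null; $L
```

```text
[ 0.549 -0.209  0.223] lean [0.0017 0.0386]
[ 0.56  -0.213  0.209] lean [0.0337 0.0314]
[ 0.563 -0.215  0.217] lean [0.0439 0.0292]
```

```bash
python3 - <<'E'
from h import *
to(.4383,-.1703,.12,130.6)
E
```

```text
pos [ 0.5631 -0.2146  0.2166] jaw 125.4 tilt 3.0 shift now [10.86 -8.1   9.23] turn -5.2; shift in turned axes [11.54 -7.09  9.23]
```

```bash
L="python3 lean.py"
python3 -m pendant '1.5 -1.1 0 -3;2 -1.5 1 -2;2 -1.5 1 0;2 -1.5 1 0;1.5 -1 1 0;0.5 -0.5 1 0;0 0 1 0;0 0 0 0'; $L
python3 - <<'E'
from h import *
to(.4383,-.1703,.08,130.6)
E
```

```text
clock: 42.6
tcp_pos: [0.4482, -0.1837, 0.153]
orientation: [1.294, 2.823, 0.073]
contact_force: [-0.1, 0.2, -0.7]
grip_width: 0.065
[ 0.448 -0.184  0.153] lean [0.0521 0.028 ]
pos [ 0.4482 -0.1837  0.153 ] jaw 130.7 tilt 3.4 shift now [ 1.76 -0.3   7.27] turn 0.1; shift in turned axes [ 1.76 -0.3   7.27]
```

```bash
L="python3 lean.py"
python3 -m pendant '0 0 -4 0;0 0 -4 0' >/dev/null; $L
python3 -m pendant '0.5 0 1 0;0.5 0 1 0;0.3 0 1 0;0.3 0 1 0;0 0 1 0;0 0 1 0;0 0 1 0;0 0 1 0' >/dev/null; $L
python3 -m pendant '0 0 -4 0;0 0 -4 0' >/dev/null; $L
python3 -m pendant '0 0 1 0;0 0 1 0;0 0 1 0;0 0 1 0;0 0 1 0;0 0 1 0;0 0 1 0;0 0 1 0' >/dev/null; $L
```

```text
[ 0.44  -0.184  0.228] lean [0.0354 0.0297]
[ 0.442 -0.172  0.15 ] lean [0.0514 0.025 ]
[ 0.431 -0.171  0.219] lean [0.0243 0.0268]
[ 0.436 -0.169  0.132] lean [0.0251 0.025 ]
```

```bash
L="python3 lean.py"
python3 -m pendant '0 0 -4 0;0 0 -4 0' >/dev/null; $L
python3 -m pendant '0 0 1 0;0 0 1 0;0 0 1 0;0 0 1 0;0 0 1 0;0 0 1 0;0 0 1 0;0 0 1 0' >/dev/null; $L
python3 -m pendant '0 0 1 0;0 0 1 0;0 0 1 0;0 0 1 0;0 0 0.5 0;0 0 0 0' >/dev/null; $L
python3 - <<'E'
from h import *
to(.4383,-.1703,.06,130.6)
E
```

```text
[ 0.426 -0.168  0.199] lean [-0.0037  0.0269]
[ 0.425 -0.165  0.109] lean [-0.0062  0.0258]
[ 0.415 -0.162  0.049] lean [-0.0267  0.0267]
pos [ 0.4147 -0.1621  0.0486] jaw 130.8 tilt 2.2 shift now [-2.12  1.24 -1.22] turn 0.2; shift in turned axes [-2.11  1.25 -1.22]
```

```bash
L="python3 lean.py"
python3 -m pendant '-0.7 0.4 -1 0;-0.7 0.4 -0.5 0;-0.7 0.4 0 0;0 0 0 0;0 0 0 0' >/dev/null; $L
python3 - <<'E'
from h import *
to(.4383,-.1703,.03,130.6);o,R=cur();print(np.round(o['joints'],3))
E
```

```text
[ 0.437 -0.171  0.06 ] lean [-0.0318  0.0269]
pos [ 0.437  -0.1708  0.0604] jaw 130.8 tilt 2.4 shift now [-0.17  0.15  3.03] turn 0.2; shift in turned axes [-0.17  0.15  3.03]
[-0.041  0.392  0.357  2.149 -0.242  0.676  2.769]
```

```bash
python3 -m pendant '-0.2 0.1 1.3 0;0 0 1.2 0;0 0 0.6 0;0 0 0 0'; python3 lean.py
python3 - <<'E'
from h import *
to(.4383,-.1703,.024,130.6)
shot('side','side22.png')
b=cv2.imread('pics/side22.png')[200:300,225:325]
cv2.imwrite('pics/c23.png',cv2.resize(b,(500,500),interpolation=cv2.INTER_CUBIC))
E
```

```text
clock: 46.35
tcp_pos: [0.439, -0.1709, 0.0287]
orientation: [-1.292, -2.822, -0.019]
contact_force: [0.0, -0.3, 0.8]
grip_width: 0.0654
[ 0.439 -0.171  0.029] lean [-0.029   0.0266]
pos [ 0.439  -0.1709  0.0287] jaw 130.8 tilt 2.3 shift now [ 0.08 -0.01  0.47] turn 0.2; shift in turned axes [ 0.08 -0.02  0.47]
```

View pics/c23.png

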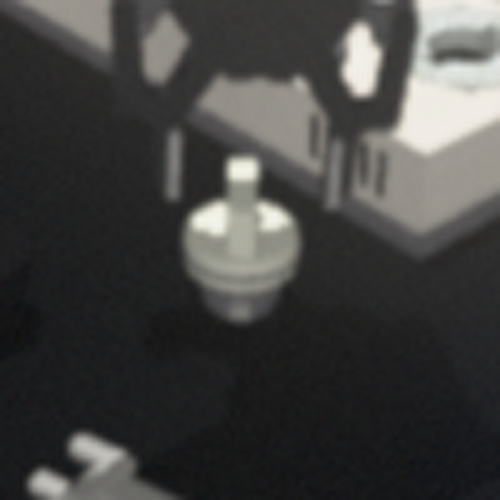

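In this view the fingers are at columns 172 and 333, and the wing at 241 is about 4 mm left of their midpoint. I'll shift 0.3 cm along tool x, go down 0.5 cm and close.

```bash
python3 -m pendant '0.3 0 0.3 0;0 0 0.2 0;0 0 0 0'
python3 -m pendant '0 0 0 0;0 0 0 0;0 0 0 0;0 0 0 0;0 0 0 0;0 0 0 0' 255 100; python3 lean.py
python3 - <<'E'
from h import *
shot('side','side23.png')
b=cv2.imread('pics/side23.png')[200:300,225:325]
cv2.imwrite('pics/c24.png',cv2.resize(b,(500,500),interpolation=cv2.INTER_CUBIC))
E
```

```text
clock: 46.65
tcp_pos: [0.4371, -0.1685, 0.0247]
orientation: [-1.293, -2.823, -0.019]
contact_force: [-0.2, 0.4, 0.5]
grip_width: 0.0652
clock: 47.15
tcp_pos: [0.4378, -0.1687, 0.0261]
orientation: [-1.294, -2.825, -0.021]
contact_force: [-0.5, -0.1, -1.3]
grip_width: 0.0115
[ 0.438 -0.169  0.026] lean [-0.0256  0.0263]
```

View pics/c24.png

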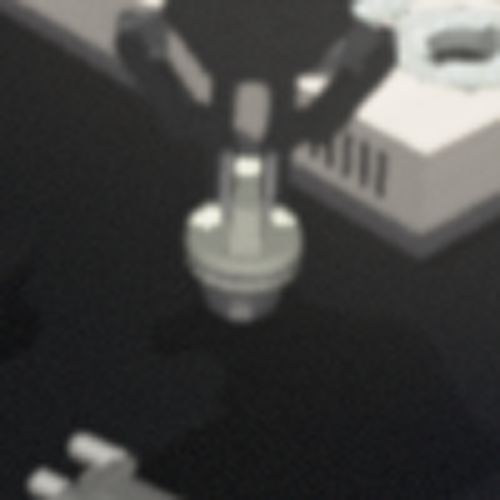

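B is gripped and still upright. Lift and carry to socket2.

```bash
python3 -m pendant '0 0 -0.5 0;0 0 -1.5 0;0 0 -1.5 0;0 0 -1.5 0;0 0 -1.5 0;0 0 -1.5 0;0 0 -1.5 0;0 0 0 0'; python3 lean.py
python3 - <<'E'
from h import *
to(.6372,-.069,.125,84.25)
E
```

```text
clock: 47.87
tcp_pos: [0.4381, -0.1711, 0.125]
orientation: [-1.293, -2.82, -0.018]
contact_force: [-0.2, -0.5, -1.3]
grip_width: 0.0113
[ 0.438 -0.171  0.125] lean [-0.0309  0.0267]
pos [ 0.4381 -0.1711  0.125 ] jaw 130.7 tilt 2.3 shift now [-5.25 21.75 -0.34] turn 46.5; shift in turned axes [12.15 18.78 -0.34]
```

```bash
python3 -m pendant '-0.5 2.2 0 0;-0.5 2.2 0 0;-0.5 2.2 0 0;-0.5 2.2 0 0;-0.5 2.2 0 0;-0.5 2.2 0 0;-0.5 2.2 0 0;-0.5 2.2 0 0'
python3 -m pendant '-0.5 2.2 0 0;0 0 0 6;0 0 0 6;0 0 0 6;0 0 0 6;0 0 0 6;0 0 0 6;0 0 0 6'
python3 -m pendant '0 0 0 4;0 0 0 0'; python3 lean.py
python3 - <<'E'
from h import *
to(.6372,-.069,.11,84.25)
E
```

```text
clock: 48.53
tcp_pos: [0.5963, -0.0864, 0.1172]
orientation: [-1.303, -2.808, -0.015]
contact_force: [0.5, -0.0, -0.6]
grip_width: 0.0114
clock: 49.2
tcp_pos: [0.618, -0.0685, 0.1059]
orientation: [-2.241, -2.125, 0.021]
contact_force: [0.2, 1.3, -1.4]
grip_width: 0.0113
clock: 49.37
tcp_pos: [0.6167, -0.068, 0.1034]
orientation: [-2.321, -2.035, 0.028]
contact_force: [0.9, -0.4, -1.2]
grip_width: 0.0114
[ 0.617 -0.068  0.103] lean [-0.0498  0.0289]
pos [ 0.6167 -0.068   0.1034] jaw 82.5 tilt 3.3 shift now [ 0.19  2.01 -0.77] turn -1.8; shift in turned axes [ 0.12  2.01 -0.77]
```

```bash
L="python3 lean.py"
python3 -m pendant '0 0.5 -1 -1.8;0 0.5 -1 0;0 0.5 -1 0;0 0.3 -1 0;0 0 -1 0;0 0 -1 0;0 0 -1 0;0 0 -1 0' >/dev/null; $L
python3 -m pendant '0 0 3 0;0 0 3 0;0 0 -1 0;0 0 -1 0;0 0 -1 0;0 0 -1 0;0 0 -1 0' >/dev/null; $L
python3 -m pendant '0 0 3 0;0 0 3 0;0 0 -1 0;0 0 -1 0;0 0 -1 0;0 0 -1 0;0 0 -1 0' >/dev/null; $L
```

```text
[ 0.64  -0.073  0.188] lean [-0.0526  0.0285]
[ 0.644 -0.074  0.193] lean [-0.0408  0.0286]
[ 0.651 -0.077  0.205] lean [-0.0176  0.0279]
```

```bash
L="python3 lean.py"
python3 -m pendant '0 -0.3 2.5 0;0 -0.3 2.5 0;0 -0.3 2 0;0 0 1 0;0 0 0 0' ; $L
python3 - <<'E'
from h import *
to(.6372,-.069,.11,84.25)
E
```

```text
clock: 51.62
tcp_pos: [0.651, -0.0757, 0.14]
orientation: [-2.305, -2.111, -0.038]
contact_force: [-0.0, 0.1, -1.3]
grip_width: 0.0117
[ 0.651 -0.076  0.14 ] lean [0.0072 0.0277]
pos [ 0.651  -0.0757  0.14  ] jaw 85.0 tilt 1.6 shift now [ 0.46 -1.45  3.01] turn 0.7; shift in turned axes [ 0.44 -1.45  3.01]
```

```bash
L="python3 lean.py"
python3 -m pendant '0.25 -0.8 1 0.7;0.2 -0.8 1 0;0 0 0.8 0;0 0 0 0' ; $L
python3 - <<'E'
from h import *
to(.6372,-.069,.1,84.25)
shot('side','side24.png')
b=cv2.imread('pics/side24.png')[130:230,240:340]
cv2.imwrite('pics/c25.png',cv2.resize(b,(500,500),interpolation=cv2.INTER_CUBIC))
E
```

```text
clock: 51.95
tcp_pos: [0.6402, -0.0699, 0.1181]
orientation: [-2.323, -2.1, -0.047]
contact_force: [-0.5, -0.1, -1.7]
grip_width: 0.0111
[ 0.64  -0.07   0.118] lean [0.0159 0.0274]
pos [ 0.6402 -0.0699  0.1181] jaw 84.2 tilt 1.8 shift now [ 0.01 -0.33  1.81] turn -0.0; shift in turned axes [ 0.01 -0.33  1.81]
```

View pics/c25.png

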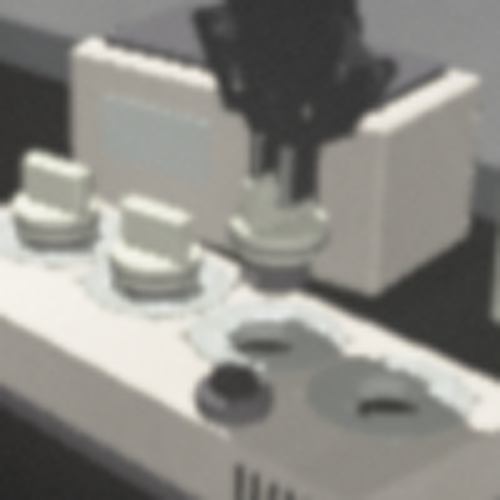

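```bash
python3 - <<'E'
from h import *
s=load('side24')
for (u,z) in(((279,240),.128),((263,345),.06)):
    p=un(u,5,(240,130)); print(onz(s,*p,z).round(4))
print(((proj(s,[.6372,-.069,.06])-[240,130]+.5)*5).round(1), ((proj(s,[.6402,-.0699,.132])-[240,130]+.5)*5).round(1), ((proj(s,[.6372,-.069,.132])-[240,130]+.5)*5).round(1))
E
```

```text
[ 0.6211 -0.085   0.128 ]
[ 0.6232 -0.0755  0.06  ]
[270.2 333.6] [280.1 215.7] [275.4 216.8]
```

```bash
L="python3 lean.py"
python3 -m pendant '0 -0.35 0.5 0;0 0 0.7 0;0 0 0.5 0;0 0 0 0' ; $L
python3 - <<'E'
from h import *
to(.6372,-.069,.086,84.25)
E
```

```text
clock: 52.33
tcp_pos: [0.6407, -0.0702, 0.1038]
orientation: [-2.327, -2.103, -0.055]
contact_force: [-0.5, 0.0, -1.8]
grip_width: 0.0112
[ 0.641 -0.07   0.104] lean [0.0228 0.0267]
pos [ 0.6407 -0.0702  0.1038] jaw 84.2 tilt 2.0 shift now [ 0.04 -0.39  1.78] turn -0.0; shift in turned axes [ 0.04 -0.39  1.78]
```

```bash
L="python3 lean.py"
python3 -m pendant '0 -0.4 0.6 0;0 -0.2 0.6 0;0 -0.1 0.4 0' ; $L
python3 - <<'E'
from h import *
to(.6372,-.069,.073,84.25)
E
```

```text
clock: 52.58
tcp_pos: [0.6345, -0.0695, 0.087]
orientation: [-2.329, -2.103, -0.056]
contact_force: [0.2, -0.1, -1.6]
grip_width: 0.0117
[ 0.635 -0.069  0.087] lean [0.0243 0.0264]
pos [ 0.6345 -0.0695  0.087 ] jaw 84.2 tilt 2.1 shift now [0.03 0.23 1.41] turn -0.0; shift in turned axes [0.03 0.23 1.41]
```

```bash
L="python3 lean.py"
python3 -m pendant '0 0.15 0.5 0;0 0 0.5 0' ; $L
python3 -m pendant '0 0 0.4 0' ; $L
```

```text
clock: 52.75
tcp_pos: [0.636, -0.069, 0.076]
orientation: [-2.328, -2.103, -0.056]
contact_force: [-0.1, 0.3, 0.2]
grip_width: 0.0115
[ 0.636 -0.069  0.076] lean [0.0242 0.0268]
clock: 52.83
tcp_pos: [0.6362, -0.0688, 0.0715]
orientation: [-2.328, -2.103, -0.056]
contact_force: [-1.2, 0.7, 3.6]
grip_width: 0.011
[ 0.636 -0.069  0.071] lean [0.0241 0.0268]
```

```bash
L="python3 lean.py"
python3 -m pendant '0 0 0.5 0' 
python3 -m pendant '0 0 0.4 0'
python3 -m pendant '0 0 0.2 0'
```

```text
clock: 52.92
tcp_pos: [0.6365, -0.0688, 0.0665]
orientation: [-2.328, -2.103, -0.056]
contact_force: [-2.1, -0.1, 6.7]
grip_width: 0.0115
clock: 53.0
tcp_pos: [0.6367, -0.0688, 0.0624]
orientation: [-2.328, -2.103, -0.057]
contact_force: [-2.3, 1.5, 8.0]
grip_width: 0.0115
clock: 53.08
tcp_pos: [0.6374, -0.0686, 0.0619]
orientation: [-2.328, -2.103, -0.059]
contact_force: [-8.8, 3.1, 30.5]
grip_width: 0.0114
```

Bottom at TCP z = 0.062. I'll turn now.

```bash
python3 -m pendant '0 0 0.1 7;0 0 0.15 7'
python3 -m pendant '0 0 0.15 7;0 0 0.15 7'
python3 -m pendant '0 0 0.15 7;0 0 0.15 7'
python3 - <<'E'
from h import *
o,R=cur();to(.6372,-.069,.0605,9.25);print(R[:,2].round(3),np.round(o['moment'],2))
E
```

```text
clock: 53.25
tcp_pos: [0.6395, -0.0683, 0.0624]
orientation: [-2.567, -1.795, -0.065]
contact_force: [-5.5, 2.7, 11.6]
grip_width: 0.0112
clock: 53.42
tcp_pos: [0.6397, -0.0685, 0.0622]
orientation: [-2.765, -1.457, -0.064]
contact_force: [-8.1, 0.6, 17.2]
grip_width: 0.0113
clock: 53.58
tcp_pos: [0.6394, -0.0687, 0.0622]
orientation: [-2.918, -1.099, -0.06]
contact_force: [-6.3, 0.6, 15.7]
grip_width: 0.0117
pos [ 0.6394 -0.0687  0.0622] jaw 41.3 tilt 2.6 shift now [-0.19 -0.12  0.16] turn 32.0; shift in turned axes [-0.22 -0.    0.16]
[ 0.028  0.035 -0.999] [0.   1.91 0.39]
```

```bash
python3 -m pendant '-0.05 0 0.15 7;-0.05 0 0.15 7'
python3 -m pendant '0 0 0.15 7;0 0 0.15 7'
python3 -m pendant '0 0 0.15 6;0 0 0.15 5'
python3 - <<'E'
from h import *
o,R=cur();to(.6372,-.069,.0605,9.25);print(R[:,2].round(3),np.round(o['moment'],2))
E
```

```text
clock: 53.75
tcp_pos: [0.639, -0.0692, 0.0623]
orientation: [-3.026, -0.725, -0.057]
contact_force: [-5.0, 1.8, 15.4]
grip_width: 0.0117
clock: 53.92
tcp_pos: [0.6387, -0.0693, 0.0623]
orientation: [-3.087, -0.341, -0.05]
contact_force: [-6.4, 1.0, 13.9]
grip_width: 0.0114
clock: 54.08
tcp_pos: [0.6371, -0.0693, 0.0622]
orientation: [-3.1, -0.032, -0.039]
contact_force: [-14.4, 3.4, 23.0]
grip_width: 0.0113
pos [ 0.6371 -0.0693  0.0622] jaw 1.2 tilt 2.8 shift now [ 0.01 -0.02  0.18] turn -8.1; shift in turned axes [ 0.01 -0.02  0.18]
[ 0.024  0.041 -0.999] [0.57 3.54 1.19]
```

At the stop (Mz 1.19). Release.

```bash
python3 -m pendant '0 0 -0.1 -1;0 0 -0.1 -1;0 0 0 0'
python3 -m pendant '0 0 0 0;0 0 0 0;0 0 0 0;0 0 0 0' 180
python3 -m pendant '0 0 -1 0;0 0 -2 0;0 0 -2 0;0 0 -2 0;0 0 0 0' 150; python3 lean.py
python3 - <<'E'
from h import *
for n in('side','top'): s=shot(n,n+'25.png')
b=cv2.imread('pics/side25.png')[140:220,240:320]
cv2.imwrite('pics/c26.png',cv2.resize(b,(560,560),interpolation=cv2.INTER_CUBIC))
carts(load('top25'))
s=load('side25')
for z in(.102,.108,.114,.12): print(z,((proj(s,[.6372,-.069,z])-[240,140]+.5)*7-.5).round(1))
E
```

```text
clock: 54.33
tcp_pos: [0.636, -0.0697, 0.0644]
orientation: [-3.101, -0.087, -0.036]
contact_force: [-2.2, 0.7, 5.4]
grip_width: 0.0114
clock: 54.67
tcp_pos: [0.6373, -0.0696, 0.0638]
orientation: [-3.1, -0.089, -0.04]
contact_force: [-0.1, 0.1, 0.4]
grip_width: 0.0254
clock: 55.08
tcp_pos: [0.6348, -0.073, 0.1368]
orientation: [-3.101, -0.087, -0.036]
contact_force: [1.2, -0.6, 0.7]
grip_width: 0.0356
[ 0.635 -0.073  0.137] lean [0.0219 0.0396]
[335 172  19  18 264] [344.35 180.69] [ 0.5612 -0.3514  0.04  ]
[370 190  18  15 199] [378.54 197.33] [ 0.5069 -0.4555  0.04  ]
[218 330  17  15 177] [226.34 336.62] [0.1009 0.0219 0.04  ]
0.102 [382.  302.4]
0.108 [382.6 288.6]
0.114 [383.2 274.8]
0.12 [383.8 261. ]
```

View pics/c26.png

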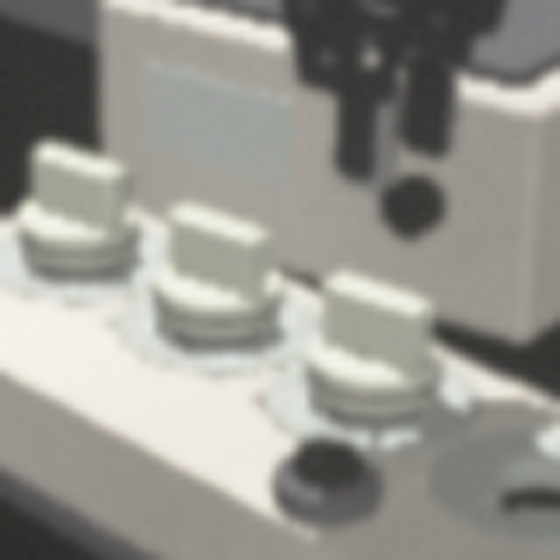

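B is seated just like the others (wing top at row 289, z = 0.108). D is unmoved at (0.561,-0.351). Go to D.

```bash
python3 - <<'E'
from h import *
to(.5612,-.3514,.14,116.8)
E
```

```text
pos [ 0.6333 -0.0718  0.1337] jaw 3.2 tilt 2.6 shift now [-8.76 27.45 -1.9 ] turn -113.6; shift in turned axes [-21.66 -19.01  -1.9 ]
```

```bash
python3 -m pendant '-0.3 1 -2 0;-0.7 2.3 0 0;-0.7 2.3 0 0;-0.7 2.3 0 0;-0.7 2.3 0 0;-0.7 2.3 0 0;-0.7 2.3 0 0;-0.7 2.3 0 0' 60
python3 -m pendant '-0.7 2.3 0 0;-0.7 2.3 0 0;-0.7 2.3 0 0;-0.7 2.3 0 0;0 0 0 -7;0 0 0 -7;0 0 0 -7;0 0 0 -7'; python3 lean.py
python3 -m pendant '0 0 0 -7;0 0 0 -7;0 0 0 -7;0 0 0 -7;0 0 0 -7;0 0 0 -7;0 0 0 -7;0 0 0 -7'
python3 -m pendant '0 0 0 -7;0 0 0 -7;0 0 0 -7;0 0 0 -7;0 0 0 0'; python3 lean.py
python3 - <<'E'
from h import *
to(.5612,-.3514,.08,116.8);o,R=cur();print(np.round(o['joints'],2))
E
```

```text
clock: 55.85
tcp_pos: [0.5899, -0.2404, 0.1379]
orientation: [-3.091, -0.114, -0.014]
contact_force: [1.0, 0.6, -0.4]
grip_width: 0.0653
clock: 56.52
tcp_pos: [0.5585, -0.3434, 0.1235]
orientation: [-2.968, -0.865, -0.011]
contact_force: [-0.2, 0.4, -0.2]
grip_width: 0.0656
[ 0.558 -0.343  0.123] lean [-0.0074  0.0503]
clock: 57.18
tcp_pos: [0.5537, -0.3391, 0.1142]
orientation: [-2.185, -2.18, -0.042]
contact_force: [-0.9, -0.1, -0.1]
grip_width: 0.0651
clock: 57.6
tcp_pos: [0.5507, -0.3362, 0.1086]
orientation: [-1.572, -2.655, -0.064]
contact_force: [-0.4, 0.2, -0.5]
grip_width: 0.0653
[ 0.551 -0.336  0.109] lean [-0.027   0.0638]
pos [ 0.5507 -0.3362  0.1086] jaw 118.8 tilt 4.0 shift now [-2.03  0.17  2.73] turn 2.0; shift in turned axes [-2.02  0.24  2.73]
[ 0.21  0.58  0.37  1.69 -0.29  0.98  2.78]
```

The tool leans 4° inward again. I'll run the fast-down, slow-up correction over free space before grasping.

```bash
L="python3 lean.py"
python3 -m pendant '0 0 -1 2;0 0 -1 0;0 0 -1 0;0 0 -1 0;0 0 -1 0;0 0 -1 0;0 0 -1 0;0 0 -1 0' >/dev/null; $L
python3 -m pendant '0 0 3 0;0 0 3 0;0 0 -1 0;0 0 -1 0;0 0 -1 0;0 0 -1 0;0 0 -1 0' >/dev/null; $L
python3 -m pendant '0 0 3 0;0 0 3 0;0 0 -1 0;0 0 -1 0;0 0 -1 0;0 0 -1 0;0 0 -1 0' >/dev/null; $L
python3 -m pendant '0 0 3 0;0 0 3 0;0 0 -1 0;0 0 -1 0;0 0 -1 0;0 0 -1 0;0 0 -1 0' >/dev/null; $L
```

```text
[ 0.551 -0.339  0.19 ] lean [-0.0343  0.0687]
[ 0.555 -0.342  0.194] lean [-0.023   0.0628]
[ 0.561 -0.348  0.207] lean [-0.0019  0.0517]
[ 0.567 -0.353  0.22 ] lean [0.019  0.0406]
```

```bash
python3 - <<'E'
from h import *
to(.5612,-.3514,.08,116.8)
E
python3 -m pendant '0 0 2 0;0 0 2 0;0 0 2 0;0 0 2 0;0 0 2 0;0 0 1 0;0 0 0 0'; python3 lean.py
python3 - <<'E'
from h import *
to(.5612,-.3514,.06,116.8)
E
```

```text
pos [ 0.5667 -0.3534  0.22  ] jaw 116.0 tilt 2.6 shift now [ 0.02 -0.9  13.98] turn -0.8; shift in turned axes [ 0.04 -0.9  13.98]
clock: 60.6
tcp_pos: [0.5793, -0.3571, 0.1297]
orientation: [1.653, 2.64, 0.074]
contact_force: [-0.6, 0.2, -0.6]
grip_width: 0.0653
[ 0.579 -0.357  0.13 ] lean [0.0467 0.0267]
pos [ 0.5793 -0.3571  0.1297] jaw 115.9 tilt 3.1 shift now [ 1.28 -1.76  6.89] turn -0.9; shift in turned axes [ 1.31 -1.73  6.89]
```

```bash
python3 -m pendant '0.7 -1 -3 -0.9;0.7 -1 -3 0;0 0 1.5 0;0 0 1.5 0;0 0 1.5 0;0 0 1.5 0;0 0 1.5 0;0 0 1.5 0'; python3 lean.py
python3 -m pendant '0 0 -3.5 0;0 0 -3 0;0 0 1 0;0 0 1 0;0 0 1 0;0 0 1 0;0 0 1 0;0 0 1 0'; python3 lean.py
python3 - <<'E'
from h import *
to(.5612,-.3514,.06,116.8)
E
```

```text
clock: 61.27
tcp_pos: [0.5638, -0.3587, 0.1123]
orientation: [1.621, 2.635, 0.075]
contact_force: [-0.4, -0.2, 0.4]
grip_width: 0.0651
[ 0.564 -0.359  0.112] lean [0.0656 0.0167]
clock: 61.93
tcp_pos: [0.5637, -0.3576, 0.111]
orientation: [1.623, 2.64, 0.075]
contact_force: [-0.2, 0.8, 0.4]
grip_width: 0.0653
[ 0.564 -0.358  0.111] lean [0.0607 0.0192]
pos [ 0.5637 -0.3576  0.111 ] jaw 116.8 tilt 3.6 shift now [ 0.72 -0.27  5.08] turn 0.0; shift in turned axes [ 0.72 -0.27  5.08]
```

```bash
python3 -m pendant '0 0 -4 0;0 0 -4 0;0 0 1 0;0 0 1 0;0 0 1 0;0 0 1 0;0 0 1 0;0 0 1 0'>/dev/null; python3 lean.py
python3 -m pendant '0 0 -4 0;0 0 -4 0;0 0 1 0;0 0 1 0;0 0 1 0;0 0 1 0;0 0 1 0;0 0 1 0'>/dev/null; python3 lean.py
python3 - <<'E'
from h import *
to(.5612,-.3514,.06,116.8)
E
```

```text
[ 0.558 -0.354  0.115] lean [0.0436 0.0277]
[ 0.552 -0.349  0.118] lean [0.0254 0.0367]
pos [ 0.5516 -0.3494  0.1185] jaw 116.9 tilt 2.6 shift now [-0.74  0.54  5.86] turn 0.1; shift in turned axes [-0.74  0.54  5.86]
```

```bash
python3 -m pendant '-0.5 0.4 1.5 0;-0.3 0.3 1.5 0;-0.1 0.1 1.5 0;0 0 1 0;0 0 0 0'; python3 lean.py
python3 - <<'E'
from h import *
to(.5612,-.3514,.024,116.8)
E
```

```text
clock: 63.68
tcp_pos: [0.5608, -0.3487, 0.0511]
orientation: [-1.639, -2.669, -0.069]
contact_force: [0.3, -0.2, 0.3]
grip_width: 0.065
[ 0.561 -0.349  0.051] lean [0.0154 0.0422]
pos [ 0.5608 -0.3487  0.0511] jaw 116.9 tilt 2.6 shift now [-0.35 -0.17  2.7 ] turn 0.1; shift in turned axes [-0.35 -0.17  2.7 ]
```

```bash
python3 -m pendant '-0.3 -0.1 1 0;0 0 0.8 0;0 0 0.5 0;0 0 0 0'; python3 lean.py
python3 - <<'E'
from h import *
to(.5612,-.3514,.024,116.8)
shot('side','side26.png')
b=cv2.imread('pics/side26.png')[200:300,320:420]
cv2.imwrite('pics/c27.png',cv2.resize(b,(500,500),interpolation=cv2.INTER_CUBIC))
E
```

```text
clock: 64.02
tcp_pos: [0.5612, -0.3512, 0.0251]
orientation: [-1.639, -2.668, -0.068]
contact_force: [0.1, 0.0, 0.7]
grip_width: 0.0657
[ 0.561 -0.351  0.025] lean [0.0145 0.0422]
pos [ 0.5612 -0.3512  0.0251] jaw 116.9 tilt 2.6 shift now [-0.02 -0.01  0.11] turn 0.1; shift in turned axes [-0.02 -0.01  0.11]
```

View pics/c27.png

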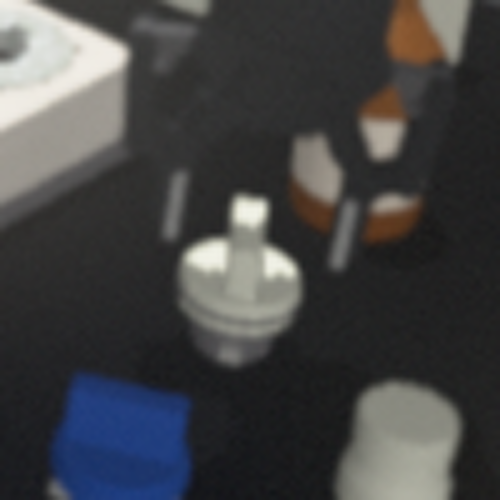

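The fingers straddle D's wing, with tips at columns 172 and 340 and the wing at 246. Close, lift.

```bash
python3 -m pendant '0.1 0 0 0;0 0 0 0;0 0 0 0;0 0 0 0;0 0 0 0;0 0 0 0' 255 100; python3 lean.py
python3 -m pendant '0 0 -0.5 0;0 0 -1.5 0;0 0 -1.5 0;0 0 -1.5 0;0 0 -1.5 0;0 0 -1.5 0;0 0 -1.5 0;0 0 0 0'; python3 lean.py
python3 - <<'E'
from h import *
to(.6282,-.16,.125,84.25)
shot('side','side27.png')
b=cv2.imread('pics/side27.png')[180:300,310:430]
cv2.imwrite('pics/c28.png',cv2.resize(b,(500,500),interpolation=cv2.INTER_CUBIC))
E
```

```text
clock: 64.57
tcp_pos: [0.5624, -0.3514, 0.0286]
orientation: [-1.641, -2.672, -0.069]
contact_force: [0.2, -0.7, -2.0]
grip_width: 0.011
[ 0.562 -0.351  0.029] lean [0.0192 0.04  ]
clock: 65.23
tcp_pos: [0.5585, -0.3543, 0.1273]
orientation: [-1.639, -2.668, -0.068]
contact_force: [0.5, -0.5, -1.7]
grip_width: 0.0111
[ 0.558 -0.354  0.127] lean [0.0145 0.0423]
pos [ 0.5585 -0.3543  0.1273] jaw 116.9 tilt 2.6 shift now [14.16 14.98  1.15] turn 32.6; shift in turned axes [20.    4.97  1.15]
```

View pics/c28.png

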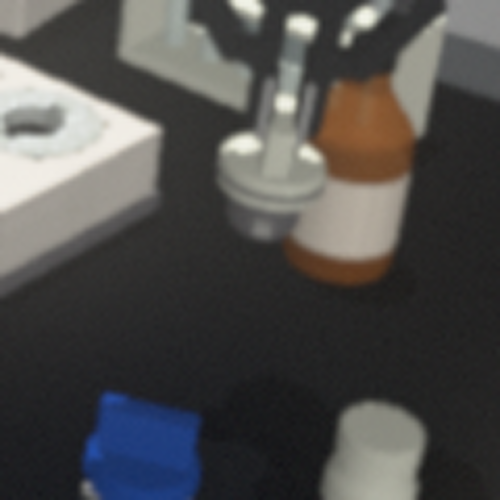

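D is lifted. Carry it to socket3.

```bash
python3 -m pendant '1.7 1.8 0 0;1.8 1.9 0 0;1.8 1.9 0 0;1.8 1.9 0 0;1.8 1.9 0 0;1.8 1.9 0 0;1.8 1.9 0 0;0.8 0.8 0 0'
python3 -m pendant '0 0 0 6;0 0 0 6;0 0 0 6;0 0 0 6;0 0 0 6;0 0 0 2.5;0 0 0 0'; python3 lean.py
python3 - <<'E'
from h import *
to(.6282,-.16,.12,84.25)
E
```

```text
clock: 65.95
tcp_pos: [0.618, -0.1685, 0.1251]
orientation: [-1.647, -2.649, -0.058]
contact_force: [-0.0, 0.9, -1.4]
grip_width: 0.0112
clock: 66.53
tcp_pos: [0.6141, -0.1646, 0.1177]
orientation: [-2.331, -2.046, -0.034]
contact_force: [-0.3, -0.5, -1.6]
grip_width: 0.0112
[ 0.614 -0.165  0.118] lean [-0.01    0.0447]
pos [ 0.6141 -0.1646  0.1177] jaw 82.5 tilt 2.6 shift now [ 0.65  1.33 -0.22] turn -1.7; shift in turned axes [ 0.61  1.35 -0.22]
```

```bash
python3 -m pendant '0.3 0.7 0 -1.7;0.3 0.6 0 0;0 0.1 0 0;0 0 0 0'; python3 lean.py
python3 - <<'E'
from h import *
to(.6282,-.16,.1,84.25)
shot('side','side28.png')
b=cv2.imread('pics/side28.png')[140:240,270:370]
cv2.imwrite('pics/c29.png',cv2.resize(b,(500,500),interpolation=cv2.INTER_CUBIC))
s=load('side28')
print(((proj(s,[.6282,-.16,.06])-[270,140]+.5)*5).round(1), ((proj(s,[.6282,-.16,.13])-[270,140]+.5)*5).round(1))
E
```

```text
clock: 66.87
tcp_pos: [0.6289, -0.1611, 0.1159]
orientation: [-2.292, -2.088, -0.032]
contact_force: [-0.1, -0.2, -1.9]
grip_width: 0.0111
[ 0.629 -0.161  0.116] lean [-0.0126  0.0442]
pos [ 0.6289 -0.1611  0.1159] jaw 84.6 tilt 2.6 shift now [ 0.04 -0.05  1.6 ] turn 0.4; shift in turned axes [ 0.04 -0.05  1.6 ]
[242.5 342.4] [251.8 223.9]
```

View pics/c29.png

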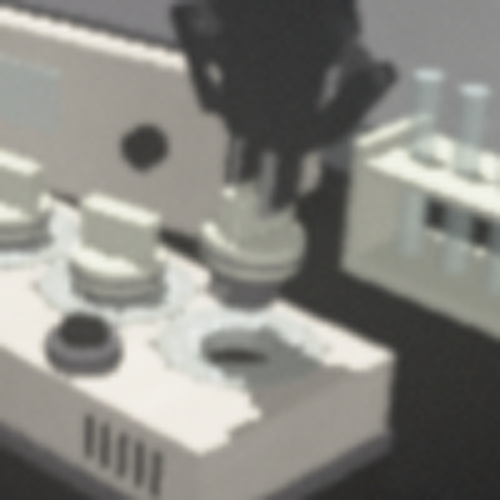

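D sits over socket3, with its nose at about column 242 against 247 expected, so slightly to +y. I'll bias 1 mm and lower.

```bash
python3 -m pendant '-0.1 0 0.6 0;0 0 0.6 0;0 0 0.4 0;0 0 0 0'; python3 lean.py
python3 - <<'E'
from h import *
to(.6282,-.161,.076,84.25)
E
```

```text
clock: 67.25
tcp_pos: [0.6282, -0.1617, 0.0983]
orientation: [-2.292, -2.088, -0.032]
contact_force: [-0.8, -0.0, -1.1]
grip_width: 0.0115
[ 0.628 -0.162  0.098] lean [-0.0125  0.0444]
pos [ 0.6282 -0.1617  0.0983] jaw 84.7 tilt 2.6 shift now [-0.03  0.03  2.23] turn 0.4; shift in turned axes [-0.03  0.03  2.23]
```

```bash
python3 -m pendant '0 0 0.6 0.4;0 0 0.6 0;0 0 0.3 0'
python3 -m pendant '0 0 0.4 0;0 0 0.4 0'; python3 lean.py
python3 - <<'E'
from h import *
o,R=cur();to(.6282,-.161,.076,84.25);print(np.round(o['moment'],2))
E
```

```text
clock: 67.5
tcp_pos: [0.6279, -0.1612, 0.0821]
orientation: [-2.3, -2.079, -0.032]
contact_force: [-0.3, 0.2, -1.5]
grip_width: 0.0112
clock: 67.67
tcp_pos: [0.6279, -0.1608, 0.0734]
orientation: [-2.3, -2.079, -0.032]
contact_force: [-2.8, 0.8, 3.1]
grip_width: 0.011
[ 0.628 -0.161  0.073] lean [-0.0121  0.0443]
pos [ 0.6279 -0.1608  0.0734] jaw 84.2 tilt 2.6 shift now [-0.    0.03 -0.26] turn -0.1; shift in turned axes [-0.    0.03 -0.26]
[ 0.19  0.71 -0.12]
```

```bash
python3 -m pendant '0 0 0.4 0'; python3 -m pendant '0 0 0.3 0'; python3 -m pendant '0 0 0.2 0'; python3 -m pendant '0 0 0.15 0'
```

```text
clock: 67.75
tcp_pos: [0.6281, -0.1606, 0.0695]
orientation: [-2.3, -2.079, -0.033]
contact_force: [-2.8, 0.1, 6.0]
grip_width: 0.011
clock: 67.83
tcp_pos: [0.6282, -0.1603, 0.0667]
orientation: [-2.3, -2.079, -0.034]
contact_force: [-5.2, 3.6, 9.4]
grip_width: 0.0112
clock: 67.92
tcp_pos: [0.6279, -0.1597, 0.0651]
orientation: [-2.299, -2.078, -0.034]
contact_force: [0.2, -2.5, -2.3]
grip_width: 0.0113
clock: 68.0
tcp_pos: [0.6269, -0.1591, 0.0637]
orientation: [-2.297, -2.076, -0.033]
contact_force: [-3.3, 3.9, 5.0]
grip_width: 0.0108
```

The force dropped suddenly from 9 N to −2 N, so the grip seems to have slackened. I'll look.

```bash
python3 - <<'E'
from h import *
shot('side','side29.png')
b=cv2.imread('pics/side29.png')[150:230,275:355]
cv2.imwrite('pics/c30.png',cv2.resize(b,(560,560),interpolation=cv2.INTER_CUBIC))
s=load('side29')
for z in (.102,.108,.114): print(z,((proj(s,[.6282,-.16,z])-[275,150]+.5)*7-.5).round(1))
o,R=cur();print(o['contact_force'],o['grip_width'])
E
```

```text
0.102 [311.8 310.6]
0.108 [312.9 296.3]
0.114 [314.  281.9]
[-4.12005677  0.23253663  3.0397908 ] 0.011024885346559205
```

View pics/c30.png

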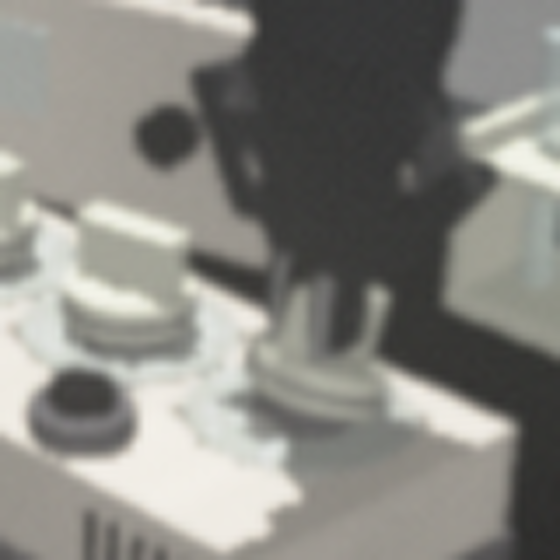

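The cartridge has tilted in the socket after the slip. I'll release it so the spring can level it, then regrasp.

```bash
python3 -m pendant '0 0 0 0;0 0 0 0;0 0 0 0;0 0 0 0' 170
python3 -m pendant '0 0 -1 0;0 0 -1 0;0 0 -1 0;0 0 -1 0;0 0 0 0'; python3 lean.py
python3 - <<'E'
from h import *
s=shot('side','side30.png')
b=cv2.imread('pics/side30.png')[150:230,275:355]
cv2.imwrite('pics/c31.png',cv2.resize(b,(560,560),interpolation=cv2.INTER_CUBIC))
for z in (.102,.108,.114): print(z,((proj(s,[.6282,-.16,z])-[275,150]+.5)*7-.5).round(1))
E
```

```text
clock: 68.38
tcp_pos: [0.6264, -0.1591, 0.0636]
orientation: [-2.297, -2.076, -0.033]
contact_force: [-0.6, -0.3, 0.1]
grip_width: 0.0282
clock: 68.8
tcp_pos: [0.628, -0.162, 0.108]
orientation: [-2.299, -2.077, -0.034]
contact_force: [1.1, -0.7, -0.7]
grip_width: 0.0286
[ 0.628 -0.162  0.108] lean [-0.0129  0.0467]
0.102 [311.8 310.6]
0.108 [312.9 296.3]
0.114 [314.  281.9]
```

View pics/c31.png

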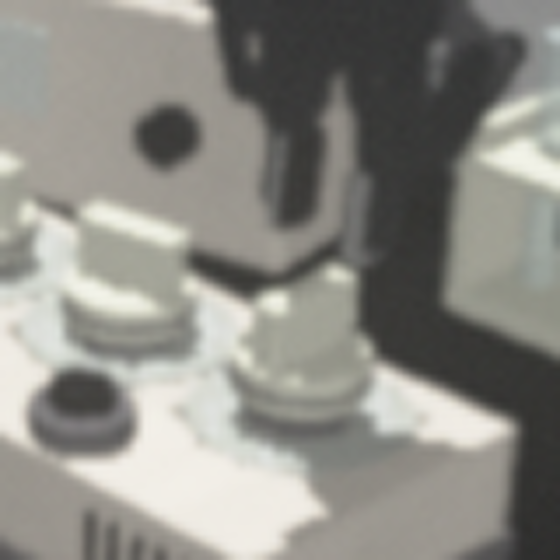

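It's upright on the spring again with its wing along x. Regrasp, with the jaws opened a little more.

```bash
python3 -m pendant '0.15 0 0.8 0;0 0 1 0;0 0 1 0;0 0 0.5 0;0 0 0 0' 130; python3 lean.py
python3 - <<'E'
from h import *
to(.6282,-.160,.072,84.25)
shot('side','side31.png')
b=cv2.imread('pics/side31.png')[150:230,275:355]
cv2.imwrite('pics/c32.png',cv2.resize(b,(560,560),interpolation=cv2.INTER_CUBIC))
E
```

```text
clock: 69.27
tcp_pos: [0.6263, -0.1575, 0.0696]
orientation: [-2.296, -2.076, -0.032]
contact_force: [-0.1, -0.5, -0.1]
grip_width: 0.0418
[ 0.626 -0.158  0.07 ] lean [-0.0152  0.0478]
pos [ 0.6263 -0.1575  0.0696] jaw 84.2 tilt 2.9 shift now [-0.22  0.21 -0.25] turn -0.0; shift in turned axes [-0.22  0.21 -0.25]
```

View pics/c32.png

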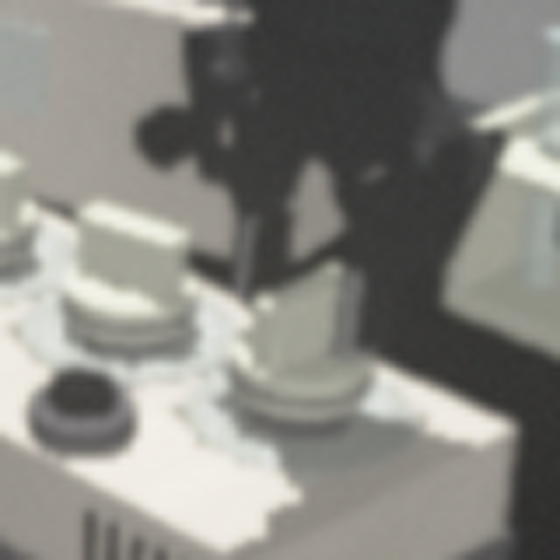

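```bash
python3 -m pendant '-0.2 0.2 0 0;0 0 0 0'
python3 -m pendant '0 0 0 0;0 0 0 0;0 0 0 0;0 0 0 0;0 0 0 0;0 0 0 0' 255 110; python3 lean.py
python3 - <<'E'
from h import *
o,R=cur();to(.6282,-.160,.062,84.25);print(o['contact_force'])
shot('side','side32.png')
b=cv2.imread('pics/side32.png')[150:230,275:355]
cv2.imwrite('pics/c33.png',cv2.resize(b,(560,560),interpolation=cv2.INTER_CUBIC))
E
```

```text
clock: 69.48
tcp_pos: [0.6277, -0.1599, 0.0688]
orientation: [-2.295, -2.076, -0.03]
contact_force: [-0.2, -0.2, 0.0]
grip_width: 0.0417
clock: 69.98
tcp_pos: [0.6283, -0.1603, 0.0697]
orientation: [-2.297, -2.076, -0.031]
contact_force: [0.6, -0.3, -2.1]
grip_width: 0.0116
[ 0.628 -0.16   0.07 ] lean [-0.0156  0.0476]
pos [ 0.6283 -0.1603  0.0697] jaw 84.2 tilt 2.9 shift now [-0.01  0.    0.77] turn -0.1; shift in turned axes [-0.01  0.    0.77]
[ 0.58577782 -0.34036706 -2.11869794]
```

View pics/c33.png

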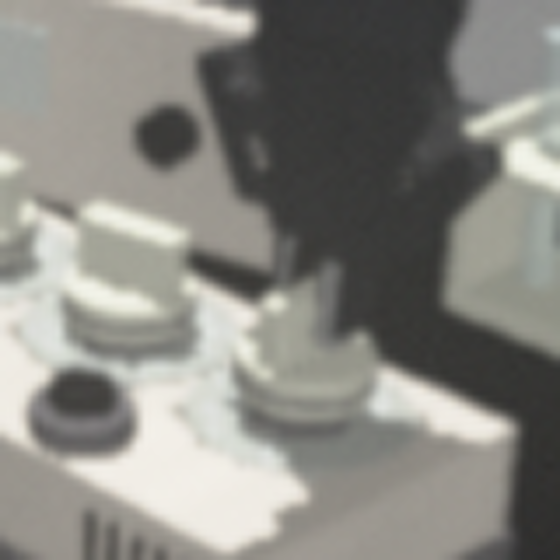

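```bash
python3 -m pendant '0 0 0.5 0'; python3 -m pendant '0 0 0.4 0'; python3 -m pendant '0 0 0.2 0'; python3 lean.py
```

```text
clock: 70.12
tcp_pos: [0.6287, -0.1603, 0.0655]
orientation: [-2.297, -2.076, -0.033]
contact_force: [-0.2, -0.1, 3.2]
grip_width: 0.0117
clock: 70.2
tcp_pos: [0.6288, -0.1604, 0.0616]
orientation: [-2.298, -2.077, -0.033]
contact_force: [-2.6, 0.6, 4.8]
grip_width: 0.0114
clock: 70.28
tcp_pos: [0.6288, -0.1604, 0.0596]
orientation: [-2.298, -2.077, -0.033]
contact_force: [-2.2, 0.4, 5.6]
grip_width: 0.012
[ 0.629 -0.16   0.06 ] lean [-0.0138  0.0472]
```

```bash
python3 - <<'E'
from h import *
o,R=cur();print(o['contact_force'],np.round(o['moment'],2))
shot('side','side33.png')
b=cv2.imread('pics/side33.png')[150:230,275:355]
cv2.imwrite('pics/c34.png',cv2.resize(b,(560,560),interpolation=cv2.INTER_CUBIC))
E
```

```text
[-2.19119914  0.38852424  5.57072272] [0.06 0.48 0.  ]
```

View pics/c34.png

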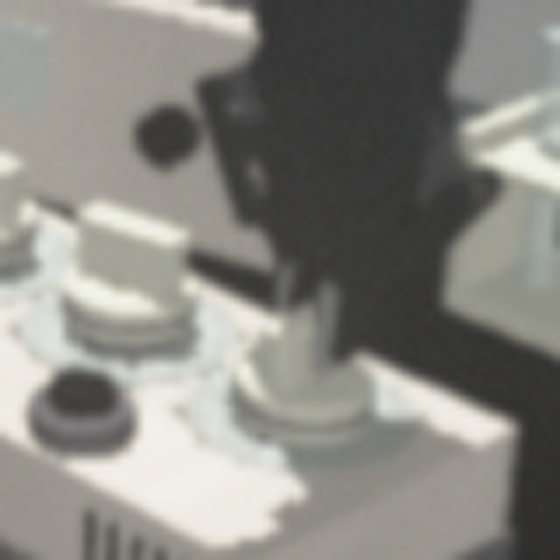

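It's going down straight. Continue to the bottom.

```bash
python3 -m pendant '0 0 0.2 0'; python3 -m pendant '0 0 0.15 0'
```

```text
clock: 70.42
tcp_pos: [0.6289, -0.1603, 0.0579]
orientation: [-2.298, -2.076, -0.034]
contact_force: [-2.4, 4.4, 22.2]
grip_width: 0.0119
clock: 70.5
tcp_pos: [0.6291, -0.1602, 0.0578]
orientation: [-2.298, -2.076, -0.035]
contact_force: [-6.7, 3.0, 22.8]
grip_width: 0.0116
```

```bash
python3 -m pendant '0 0 0.1 7;0 0 0.15 7'
python3 -m pendant '0 0 0.15 7;0 0 0.15 7'
python3 -m pendant '0 0 0.15 7;0 0 0.15 7'
python3 - <<'E'
from h import *
o,R=cur();to(.6282,-.160,.0578,9.25);print(R[:,2].round(3),np.round(o['moment'],2))
E
```

```text
clock: 70.67
tcp_pos: [0.6313, -0.1611, 0.0579]
orientation: [-2.539, -1.774, -0.033]
contact_force: [-0.8, 3.2, 9.9]
grip_width: 0.0112
clock: 70.83
tcp_pos: [0.6317, -0.1613, 0.0576]
orientation: [-2.738, -1.442, -0.026]
contact_force: [-7.7, 0.9, 14.9]
grip_width: 0.0113
clock: 71.0
tcp_pos: [0.631, -0.1618, 0.0575]
orientation: [-2.893, -1.088, -0.016]
contact_force: [-5.5, 0.8, 14.6]
grip_width: 0.0117
pos [ 0.631  -0.1618  0.0575] jaw 41.2 tilt 2.9 shift now [-0.09 -0.32 -0.02] turn 31.9; shift in turned axes [-0.25 -0.23 -0.02]
[-0.008  0.051 -0.999] [0.12 1.6  0.38]
```

```bash
python3 -m pendant '0 -0.05 0.15 7;0 -0.05 0.15 7'
python3 -m pendant '0 0 0.15 7;0 0 0.15 7'
python3 -m pendant '0 0 0.15 6;0 0 0.15 5'
python3 - <<'E'
from h import *
o,R=cur();to(.6282,-.160,.0578,9.25);print(R[:,2].round(3),np.round(o['moment'],2))
E
```

```text
clock: 71.17
tcp_pos: [0.6302, -0.1624, 0.0574]
orientation: [-3.006, -0.719, -0.007]
contact_force: [-4.2, 1.6, 13.0]
grip_width: 0.0114
clock: 71.33
tcp_pos: [0.6295, -0.1627, 0.0574]
orientation: [-3.071, -0.339, 0.003]
contact_force: [-6.7, 1.4, 15.4]
grip_width: 0.0115
clock: 71.5
tcp_pos: [0.6272, -0.1627, 0.0574]
orientation: [-3.087, -0.03, 0.018]
contact_force: [-10.8, 4.9, 19.9]
grip_width: 0.0114
pos [ 0.6272 -0.1627  0.0574] jaw 1.1 tilt 3.2 shift now [ 0.11 -0.27 -0.02] turn -8.1; shift in turned axes [ 0.14 -0.25 -0.02]
[-0.012  0.054 -0.998] [0.82 2.36 1.4 ]
```

At the stop (Mz 1.4). Release and check everything.

```bash
python3 -m pendant '0 0 -0.1 -1;0 0 -0.1 -1;0 0 0 0'
python3 -m pendant '0 0 0 0;0 0 0 0;0 0 0 0;0 0 0 0' 180
python3 -m pendant '0 0 -1 0;0 0 -2 0;0 0 -2 0;0 0 -2 0;0 0 -1 0;0 0 0 0' 150; python3 lean.py
python3 - <<'E'
from h import *
for n in('side','top'): s=shot(n,n+'34.png')
b=cv2.imread('pics/side34.png')[130:230,215:345]
cv2.imwrite('pics/c35.png',cv2.resize(b,(780,600),interpolation=cv2.INTER_CUBIC))
s=load('side34')
for c in((.6553,.1137),(.6461,.0224),(.6372,-.069),(.6282,-.16)):
    print([((proj(s,[*c,z])-[215,130]+.5)*6-.5).round(1).tolist() for z in(.102,.108,.114)])
E
```

```text
clock: 71.75
tcp_pos: [0.6267, -0.1628, 0.0593]
orientation: [-3.088, -0.087, 0.018]
contact_force: [-1.7, 0.6, 4.8]
grip_width: 0.0115
clock: 72.08
tcp_pos: [0.6273, -0.1623, 0.0584]
orientation: [-3.086, -0.089, 0.017]
contact_force: [0.8, -0.3, 1.3]
grip_width: 0.0253
clock: 72.58
tcp_pos: [0.6275, -0.1668, 0.1423]
orientation: [-3.086, -0.087, 0.021]
contact_force: [-0.0, 0.2, -0.2]
grip_width: 0.0352
[ 0.628 -0.167  0.142] lean [-0.015   0.0538]
[[222.8, 205.4], [222.7, 194.6], [222.6, 183.7]]
[[342.9, 259.1], [343.0, 247.9], [343.2, 236.6]]
[[477.4, 319.1], [477.9, 307.3], [478.4, 295.5]]
[[627.2, 386.2], [628.1, 373.9], [629.1, 361.5]]
```

View pics/c35.png

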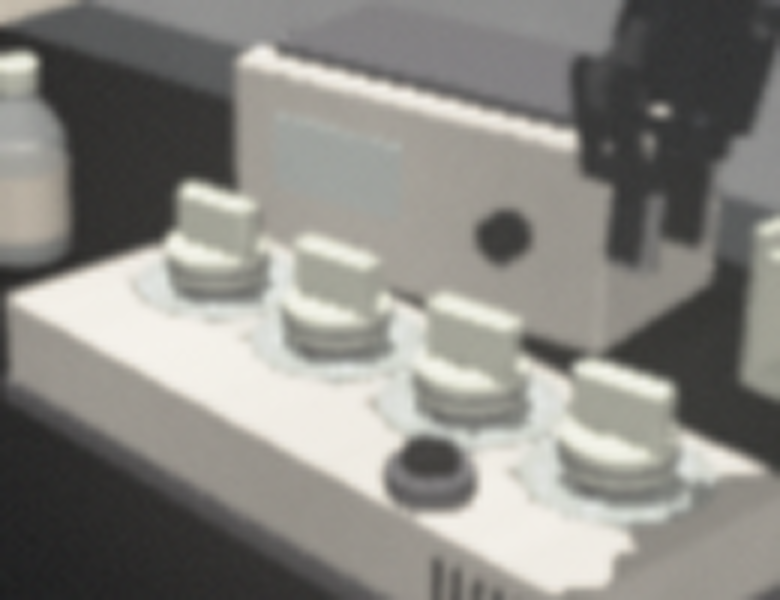

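View pics/top34.png

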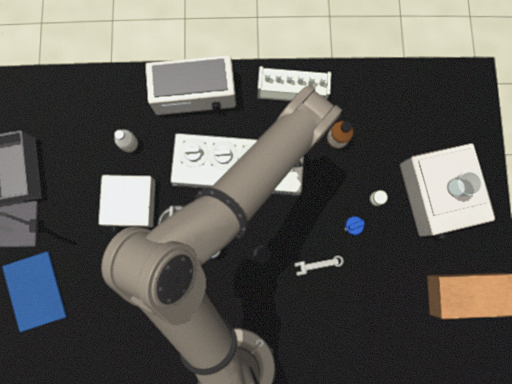

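All four wing tops match z = 0.108 with the same orientation, so they are all locked. Before pressing the button I'll check the can on the pad.

```bash
python3 - <<'E'
from h import *
to(.5584,-.1075,.11)
b=cv2.imread('pics/side34.png')[115:245,120:250];a=cv2.imread('pics/top34.png')[190:260,140:220]
cv2.imwrite('pics/c36.png',np.hstack([cv2.resize(b,(400,400),interpolation=cv2.INTER_CUBIC),cv2.resize(a,(400,400),interpolation=cv2.INTER_CUBIC)]))
E
```

```text
pos [ 0.6266 -0.1661  0.1401] jaw 3.3 tilt 3.3 shift now [-6.43 -6.06  3.45]
```

View pics/c36.png

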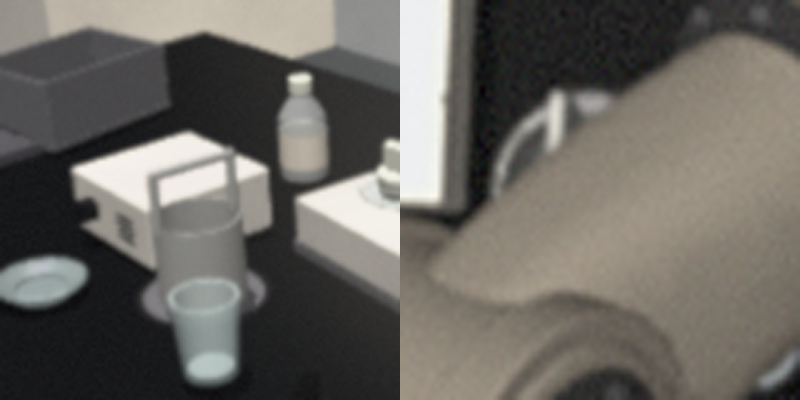

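```bash
python3 - <<'E'
from h import *
s=load('side34');k=400/130
L=onz(s,*un((155,180),k,(120,115)),.139);Rr=onz(s,*un((234,155),k,(120,115)),.139)
print(L.round(4),Rr.round(4),((L+Rr)/2).round(4))
E
python3 -m pendant '-1.3 -1.3 0 0;-1.3 -1.2 0 0;-1.3 -1.2 0 0;-1.3 -1.2 0 0;-1.2 -1.1 0.5 0;0 0 0.5 0;0 0 0 0' 255; python3 lean.py
python3 - <<'E'
from h import *
to(.5584,-.1075,.09)
E
```

```text
[0.3924 0.1656 0.139 ] [0.476 0.16  0.139] [0.4342 0.1628 0.139 ]
clock: 73.27
tcp_pos: [0.5515, -0.1052, 0.1257]
orientation: [-3.084, -0.088, 0.043]
contact_force: [-0.4, -0.0, -0.3]
grip_width: -0.0001
[ 0.552 -0.105  0.126] lean [-0.0295  0.0556]
pos [ 0.5515 -0.1052  0.1257] jaw 3.3 tilt 3.6 shift now [0.77 0.47 3.53]
```

The bar midpoint in the side view suggests the can may be about 1 cm off centre. I'll check with the top view from a clear arm position.

```bash
python3 - <<'E'
from h import *
for n in('side','top'): shot(n,n+'35.png')
b=cv2.imread('pics/side35.png')[140:230,140:230];a=cv2.imread('pics/top35.png')[190:260,140:220]
cv2.imwrite('pics/c37.png',np.hstack([cv2.resize(b,(400,400),interpolation=cv2.INTER_CUBIC),cv2.resize(a,(400,350),interpolation=cv2.INTER_CUBIC).repeat(1,0)[:350] if 0 else cv2.resize(a,(400,400),interpolation=cv2.INTER_CUBIC)]))
E
```

```text
(no output)
```

View pics/c37.png

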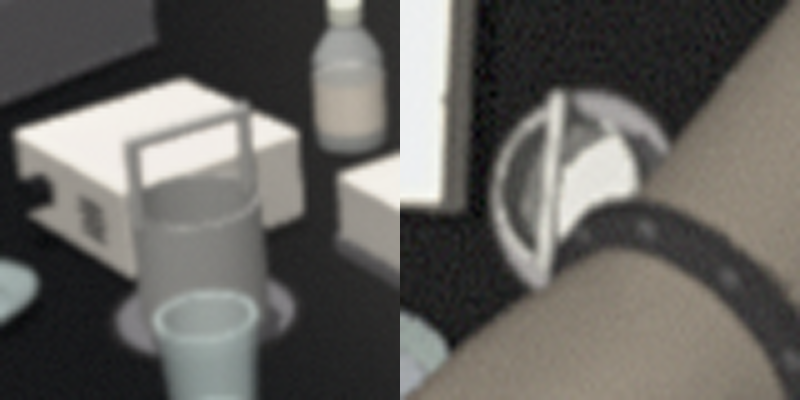

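```bash
python3 - <<'E'
from h import *
s=load('side35');t=load('top35');k=400/90
far_t=(140+158/5-.4,190+97/5.714-.4);near_t=(140+144/5-.4,190+280/5.714-.4)
far_s=un((246,108),k,(140,140));near_s=un((132,144),k,(140,140))
for a,b in((far_t,far_s),(near_t,near_s)): print(tri(t,a,s,b), onz(t,*a,.139).round(4), onz(s,*b,.139).round(4))
# rim ellipse center in side: left 137,right 267, centre row ~207
print('rim side',onz(s,*un((200,205),k,(140,140)),.089).round(4))
E
```

```text
(array([0.48096837, 0.1683403 , 0.138674  ]), np.float64(0.0017608163048984365)) [0.4816 0.1678 0.139 ] [0.4798 0.1682 0.139 ]
(array([0.39314111, 0.17419363, 0.13956119]), np.float64(0.0048417981656205325)) [0.3912 0.1757 0.139 ] [0.3956 0.1736 0.139 ]
rim side [0.4322 0.1607 0.089 ]
```

Triangulated bar centre is (0.437, 0.171, 0.139) against the pad centre (0.439, 0.1725), so the can is centred within about 3 mm and level. Now the button.

```bash
python3 -m pendant '0.4 0.3 1 0;0.3 0.2 1 0;0 0 1 0;0 0 0.5 0;0 0 0 0'; python3 lean.py
python3 - <<'E'
from h import *
to(.5584,-.1075,.052)
s=shot('side','side36.png')
b=cv2.imread('pics/side36.png')[160:240,250:330]
cv2.imwrite('pics/c38.png',cv2.resize(b,(560,560),interpolation=cv2.INTER_CUBIC))
E
```

```text
clock: 73.78
tcp_pos: [0.5618, -0.1121, 0.0868]
orientation: [-3.087, -0.084, 0.04]
contact_force: [-0.0, 0.9, -0.2]
grip_width: 0.0002
[ 0.562 -0.112  0.087] lean [-0.0271  0.0521]
pos [ 0.5618 -0.1121  0.0868] jaw 3.2 tilt 3.4 shift now [-0.23 -0.29  3.5 ]
```

View pics/c38.png

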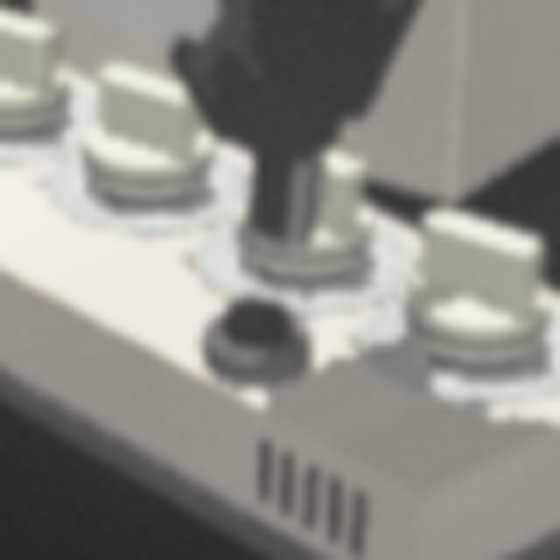

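```bash
python3 -m pendant '-0.2 -0.3 0.8 0;0 0 0.8 0;0 0 0.6 0;0 0 0 0'; python3 lean.py
python3 - <<'E'
from h import *
to(.5584,-.1075,.052)
s=shot('side','side37.png')
b=cv2.imread('pics/side37.png')[160:240,250:330]
cv2.imwrite('pics/c39.png',cv2.resize(b,(560,560),interpolation=cv2.INTER_CUBIC))
E
```

```text
clock: 74.17
tcp_pos: [0.5589, -0.108, 0.0635]
orientation: [-3.088, -0.083, 0.039]
contact_force: [-0.3, 0.1, 0.3]
grip_width: -0.0002
[ 0.559 -0.108  0.064] lean [-0.0264  0.052 ]
pos [ 0.5589 -0.108   0.0635] jaw 3.1 tilt 3.3 shift now [-0.02  0.01  1.16]
```

View pics/c39.png

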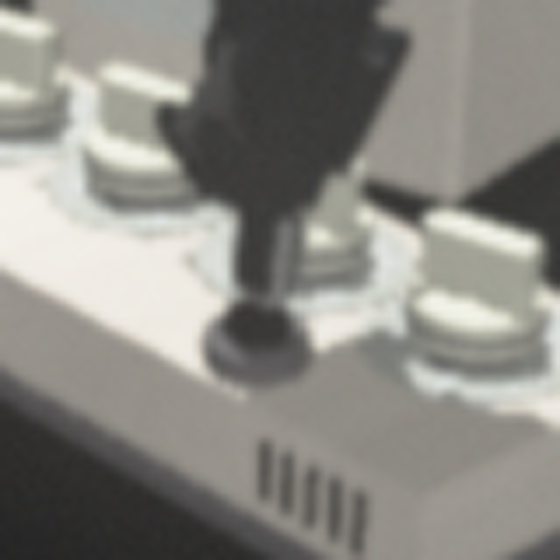

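The shut tips are right above the button, about 1 cm up. Press in small steps, watching the force.

```bash
python3 -m pendant '0 0 0.5 0;0 0 0.4 0'; python3 -m pendant '0 0 0.2 0'; python3 -m pendant '0 0 0.2 0';python3 -m pendant '0 0 0.2 0'
```

```text
clock: 74.38
tcp_pos: [0.5596, -0.1079, 0.0554]
orientation: [-3.088, -0.083, 0.035]
contact_force: [-1.4, 0.6, 1.9]
grip_width: 0.0
clock: 74.47
tcp_pos: [0.5596, -0.1079, 0.0532]
orientation: [-3.088, -0.083, 0.035]
contact_force: [-1.8, 0.5, 3.8]
grip_width: 0.0001
clock: 74.55
tcp_pos: [0.5596, -0.108, 0.0513]
orientation: [-3.088, -0.083, 0.035]
contact_force: [-0.9, 0.5, 5.1]
grip_width: -0.0
clock: 74.63
tcp_pos: [0.5598, -0.108, 0.0502]
orientation: [-3.087, -0.083, 0.034]
contact_force: [-7.7, 3.1, 29.8]
grip_width: -0.0
```

The force rose with the spring to about 5 N, then jumped to 30 N at the end stop, so it was fully pressed. Let go and retreat.

```bash
python3 -m pendant '0 0 -1 0;0 0 -2 0;0 0 -3 0;0 0 -3 0;0 0 -3 0;0 0 -2 0;0 0 0 0;0 0 0 0'
python3 - <<'E'
from h import *
for n in('side','top'): shot(n,n+'38.png')
E
```

```text
clock: 75.3
tcp_pos: [0.5634, -0.1161, 0.1959]
orientation: [-3.087, -0.081, 0.033]
contact_force: [-0.1, 0.2, 0.2]
grip_width: 0.0001
```

View pics/side38.png

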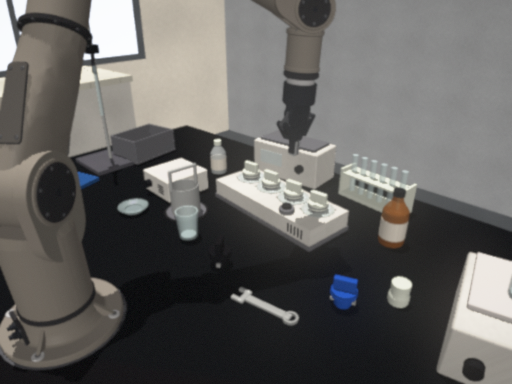

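View pics/top38.png

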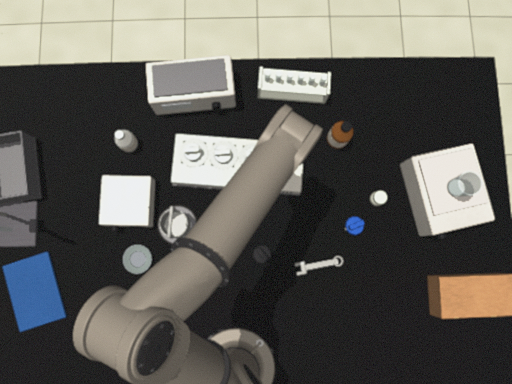

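All four cartridges are in (side view: 251,172; 271,181; 293,190; 318,203). The can stands on the pad at (184,195), the button is back up at (287,208), and the bystanders are where they were. The arm is clear, so I'm handing in.

```bash
python3 - <<'E'
from h import *
print(r.hand_in()); print(r.get_obs()['clock'])
E
```

```text
the job is handed in; nothing more can be done
None
the job is handed in; nothing more can be done
```

The job is done and handed in at about 75 s on the robot's clock. All four white cartridges are in sockets, the can is on the intake pad, and the start button was pressed last.

- **Cartridges:** Each was pushed down to the collar and turned clockwise until the turning torque rose at the stop (0.9–1.4 N·m), then let rise. In the side view every wing top sits at about 0.108 m, which is the locked height, and the four wings are parallel. I measured the turn from the picture only for socket0: about 77°.
- **Slip at the fourth cartridge:** The grip slackened while I was pushing it down and it tilted in the socket. I let go, it stood upright on its spring again, and I gripped it afresh and locked it.
- **Can:** It stands upright on the pad, with its handle at the expected height. Two views together put it within 3 mm of the centre. A rougher reading from the side view alone said about 10 mm off; I trust the two-view result.
- **Button:** The force rose with the spring to about 5 N, then jumped to 30 N at the end stop, and I let it go. The picture afterwards shows the button up and the gripper clear.
- **Disagreements:** In the side view the fingertips showed about 20–25 mm higher than the reported tool position, so I set grasp heights by picture and force. The tool also drifted by a few degrees of tilt between moves, which I worked back before the last two grasps. The highest push I saw was 42 N at the wrist, through the first cartridge held in the fingers.

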